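Hardness-check a cure coupon, then hold up its label for the camera

TASK

Holding the long glass-fibre cure coupon by its plain end (the frosted label end is the one with the small corner notch; keep your fingers off it), slide it in under the hardness tester's point until it lies flat on the anvil with the pencilled ring in its middle right below the point, and keep it still there for a good second while the tester reads. Then draw it out and hold its frosted end label up and level under the label camera, centred about 12 cm below the lens. Finish while holding it there in the air by the plain end, touching neither the stand nor the tester with it, and leave the other things on the bench where they are.

Things in the scene. Friction and masses are not known exactly. Their poses are not given: they have to be found in the camera images.
- coupon_mid (a point): Centre of the coupon, half-way up its thickness, straight under the middle of the pencilled ring (13 mm across, on the labelled face). x runs along the coupon towards the frosted end, z out of the labelled face. At the start the coupon lies label up on the bench, pointing any way.
- label (a point): Centre of the label, the slightly paler matt (frosted) patch over the last 40 mm of the labelled face at the notched end. On the coupon's centre line, 100 mm from coupon_mid (20 mm from the end), half-way up the thickness. Never grip closer than 30 mm to it; at the end the grasp must be at least 110 mm away (in the plain half), to leave it in clear view.
- point (a point): Tip of the hardness tester's steel point: it looks straight down, does not move, and stands 18 mm above the anvil, 12 mm above a coupon lying there. z is up, x runs from the point towards the tester's column. The nose above it is 20 mm across, widening to a 32 mm collar 128 mm above the bench.
- anvil (a point): Centre of the anvil's top face, straight under the point, 60 mm above the bench, axes as for point. The anvil is a flat steel plate 80 mm (x) by 90 mm (y), 12 mm thick, on a round pedestal. The coupon lies along the anvil's y axis, both ends sticking out freely.
- lens (a point): Centre of the lens front of the label camera, 250 mm above the bench, looking straight down. z is up, x runs from the lens towards the stand's post.
- focus (a point): Point of best focus, 120 mm straight below the lens (130 mm above the bench), where the label's centre belongs at the end. Axes as for lens.
- coupon: The cure coupon: a flat rigid strip of dull greenish-grey glass-fibre laminate, 240 x 30 x 6 mm, about 85 g; origin at the centre of its underside, axes as for coupon_mid. A 9 x 9 mm square notch is cut from one corner of the frosted end: the x+, y- corner, on the right when looking along the coupon to the frosted end, label up.
- tester: The hardness tester, fixed; origin on the bench under the point, axes as for point. Grey base 240 x 130 x 22 mm (x from -55 to 185 mm); white column 64 mm wide, 320 mm high, its front face at x = 85 mm; white head 44 mm wide, underside 140 mm and top 220 mm above the bench, overhanging from the column to x = -23 mm.
- camera_stand: The label camera's stand, fixed; origin on the bench under the lens, axes as for lens. Dark base plate 200 x 140 x 14 mm (x from -30 to 170 mm), 25 mm round post 400 mm high at x = 130 mm, thin arm 320 mm up, 48 mm square camera body, white ring light 76 mm across around the lens, its underside level with the lens front.
- offcut: Bystander: a shorter plain laminate strip, 140 x 34 x 6 mm, no ring and no notch; origin at the centre of its underside.
- duct: Bystander: a brown moulded duct stub standing on its 92 mm flange, 110 mm high; origin at the centre of its underside.
- tape: Bystander: a roll of masking tape lying flat, 104 mm across, 25 mm high; origin at the centre of its underside.
- tin: Bystander: a shut flat tin, 100 mm across, 40 mm high; origin at the centre of its underside.

How it is judged:
By the outcome, as a careful person would: the job done as asked, in the order asked, and still so for the second after the job is handed in, while the arm keeps its last pose, push and grip.
It also fails if it takes over 61 s, if anything falls off the work surface, if the arm or the gripper's body presses on something with over 40 N, if the wrist force passes 120 N, or if a joint passes its speed limit or range.

ROBOT

A 6-joint arm with a two-finger parallel gripper is mounted at the origin on the work surface. World frame = base frame: x ahead of the robot, y to its left, z up, the work surface at z = 0. Lengths are in mm, angles in rad, forces in N, time in s.
With the tool pointing down it reaches from about 300 to 825 mm from the base axis. Payload 5.4 kg.
Tool frame: the origin (TCP) lies at the very end of the fingers, on their centre line; the grasp point (between the pads) lies 19 mm behind it (env.grip_point_offset is the distance from the TCP to the grasp point, in mm); z points along the fingers, y is the direction in which the jaws open and shut (so a half turn about z gives the same grasp; the last joint's range is limited). The gripper opens to 92 mm and grips with 3 to 60 N. Pads are 20 mm wide; open, the fingers measure 128 mm over their backs; the gripper's body (75 mm by 189 mm) begins 69 mm behind the grasp point.
Start: joints at [-1.499, 0.158, 1.597, -0, 1.386, -0.21], TCP at [159.875, -552.31, 214.601] pointing down, gripper open.
Joint ranges: [-2.91, 2.91], [-0.94, 2.29], [0.18, 2.7], [-1.29, 4.43], [0.17, 2.64], [-3, 3]. Speed limits (rad/s): [2.57, 2.57, 3.14, 3.14, 3.14, 3.14].

INTERFACE

Orientations are given as a unit quaternion [x, y, z, w].
In Python, from plant import env gives the robot as it stands.
- The arm moves only by the tool apply_moves, never from a script. Its argument "moves" is a list of rows, each an object of numbers: "fingers": the opening, from 0 (shut) to 1 (fully open); "tx", "ty", "tz": the shift along the tool's x, y, z normalised to -1 to 1, where 1 is 0.2 m; "wx", "wy", "wz": the turn, a rotation vector about the tool's x, y, z normalised to -1 to 1, where 1 is 90 degrees. A call has 1 to 8 rows; each row shifts and turns the pose as measured when the row begins, along the tool's axes as they then stand; what a row does not reach is not made up. A row lasts 1/12 s, in which the tool goes at most 41.7 mm and 7.16 degrees, less where a joint would pass 70% of its speed; a pose out of reach is approached as far as the arm can. A call with a number of a shift or a turn outside -1 to 1 is refused whole. A call with a gripper value outside its range is refused whole. The fingers move at their own pace and stop on an object; the grip force is fixed at half the most. Time passes only in rows, so rows that do not move let the fingers close. It gives the time, the measured TCP pose, the force and the opening at its end, in the units of the state.
- env.read_state(): the state, without advancing time (a new reading comes with each control period).
- env.grab_frame(name): name is "side" or "top"; returns a dict with "image" (384x512x3 uint8, blue, green, red), "K" (3x3 intrinsics, pixels), "pose" (4x4, takes a point from camera to world coordinates). Camera axes: x right, y up, looking along -z (the intrinsics and any distortion apply to the point x, -y, -z); pixel columns grow to the right and rows downward; lengths in mm; the calibration is good to about 2 mm. A picture is of the moment at which its call begins. There is no depth.
- env.hand_in(): hands the job in, once; it reports no verdict.
The state is a dict: "t": time; "qpos": joint angles; "joint_vel": joint speeds; "tau": joint torques, N m; "tool_pos": TCP position; "tool_rot": TCP orientation; "ft_force": force on the tool from outside, world axes, zero at the start; "wrist_torque": the same for the moment, N m; "finger_gap": finger opening in mm.
Only numpy, scipy, OpenCV 4.12 (cv2) and the standard library are available. Lean on these libraries where they do the work, as an engineer would, in place of code of your own. Each camera call takes 0.05 s, during which the arm holds its last target.

## Working session

There is one attempt and no reset: what is moved stays moved. The work goes in short steps, Python scripts to look and compute and a tool call to move; the robot and the scene stay as the last step left them, time stands still between calls to the robot, and variables do not carry over. Pictures are saved under pics/ and viewed, and the job is handed in when it is done.

Besides the shell and the picture viewer there is one more tool, called after ">>>" by a JSON object that holds its "op" and its "data", one argument or row to a line. apply_moves: Moves the arm, as the interface text tells. Scaled input: -1 to 1 covers 0.2 m each way for a shift and 90 degrees each way for a turn. Its arguments: {"type":"object","properties":{"moves":{"type":"array"}},"required":["moves"]}

```bash
ls; mkdir -p pics
python3 - <<'E'
from plant import env
import cv2
s=env.read_state();print(s)
for n in("side","top"):
    f=env.grab_frame(n);cv2.imwrite(f"pics/{n}0.png",f["image"]);print(n,f["K"],f["pose"],[k for k in f if k!="image"])
    if 'dist' in f: print(f['dist'])
E
```

```text
pics
{'t': 0.0, 'qpos': array([-1.49912745e+00,  1.59088964e-01,  1.59821797e+00, -3.20097540e-05,
        1.38618486e+00, -2.10111747e-01]), 'joint_vel': array([-6.58630062e-04, -2.94168988e-05, -8.18127758e-05, -9.69161607e-04,
        9.83378565e-04,  4.65269084e-04]), 'tau': array([ 3.73341993e-05, -3.85572517e+01, -3.22104907e+01,  7.01079913e-02,
        3.78379680e-02, -1.46031157e-04]), 'tool_pos': array([ 159.80577733, -551.69714723,  213.60364122]), 'tool_rot': array([ 9.90090506e-01,  1.40427519e-01,  4.99855171e-05, -9.48381684e-04]), 'ft_force': array([-0.93558271, -0.70791048, -0.2167642 ]), 'wrist_torque': array([0.03057029, 0.03659139, 0.02466264]), 'finger_gap': 91.74631906435285}
side [[488.14956175   0.         255.2469315 ]
 [  0.         488.14956175 194.93005317]
 [  0.           0.           1.        ]] [[-8.47699975e-01 -3.07086392e-01  4.32553696e-01  1.08150649e+03]
 [ 5.30443861e-01 -4.81722808e-01  6.97547451e-01  7.83434548e+02]
 [-5.83634877e-03  8.20756409e-01  5.71248504e-01  8.26519141e+02]
 [ 0.00000000e+00  0.00000000e+00  0.00000000e+00  1.00000000e+00]] ['K', 'pose']
top [[393.59715259   0.         252.07362399]
 [  0.         393.59715259 193.51802217]
 [  0.           0.           1.        ]] [[ 2.10800370e-02  9.86211430e-01 -1.64142157e-01  4.01583057e+02]
 [-9.99741169e-01  2.21984601e-02  4.98223161e-03 -1.21191620e+01]
 [ 8.55723689e-03  1.63994647e-01  9.86424112e-01  1.13308975e+03]
 [ 0.00000000e+00  0.00000000e+00  0.00000000e+00  1.00000000e+00]] ['K', 'pose']
```

View pics/side0.png

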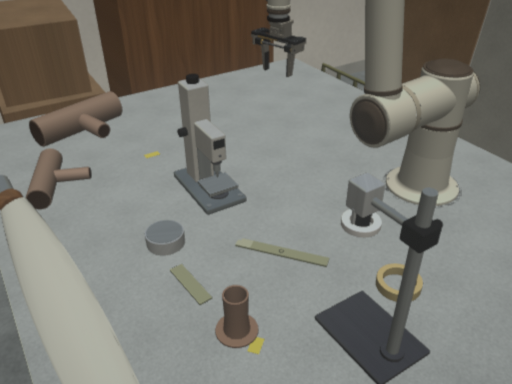

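View pics/top0.png

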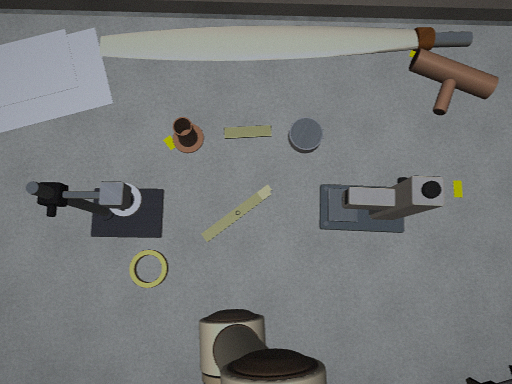

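The side view has the coupon around (282,252), with its pale end at the left (240,244). In the top view it runs from (207,236) to the frosted end at (267,190), with the tester on the right and the camera stand on the left. I'll enlarge these next.

```bash
cat > h.py <<'E'
import numpy as np, cv2
from plant import env
def cal(n):
    f=env.grab_frame(n); return f
def proj(f,P):
    T=np.linalg.inv(f["pose"]); c=(T[:3,:3]@np.asarray(P,float).reshape(-1,3).T).T+T[:3,3]
    u=f["K"][0,0]*c[:,0]/-c[:,2]+f["K"][0,2]; v=f["K"][1,1]*(-c[:,1])/-c[:,2]+f["K"][1,2]
    return np.c_[u,v]
def unproj(f,uv,z):
    uv=np.asarray(uv,float).reshape(-1,2);K=f["K"]
    d=np.c_[(uv[:,0]-K[0,2])/K[0,0],-(uv[:,1]-K[1,2])/K[1,1],-np.ones(len(uv))]@f["pose"][:3,:3].T
    o=f["pose"][:3,3]; return o+d*((z-o[2])/d[:,2])[:,None]
def tri(obs):
    A=np.zeros((3,3));b=np.zeros(3)
    for f,uv in obs:
        p=unproj(f,uv,0)[0];o=f["pose"][:3,3];d=p-o;d/=np.linalg.norm(d);M=np.eye(3)-np.outer(d,d);A+=M;b+=M@o
    return np.linalg.solve(A,b)
def crop(im,x0,y0,x1,y1,s,name):
    cv2.imwrite(name,cv2.resize(im[y0:y1,x0:x1],None,fx=s,fy=s,interpolation=cv2.INTER_CUBIC))
E
python3 - <<'E'
import cv2
from h import crop
t=cv2.imread("pics/top0.png");s=cv2.imread("pics/side0.png")
crop(t,195,175,285,245,8,"pics/tc.png")
crop(t,310,170,450,240,5,"pics/tt.png")
crop(t,20,170,180,245,5,"pics/tl.png")
crop(s,225,230,340,275,6,"pics/sc.png")
crop(s,165,70,255,215,4,"pics/st.png")
crop(s,310,170,450,375,3,"pics/sl.png")
E
```

```text
(no output)
```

View pics/tc.png

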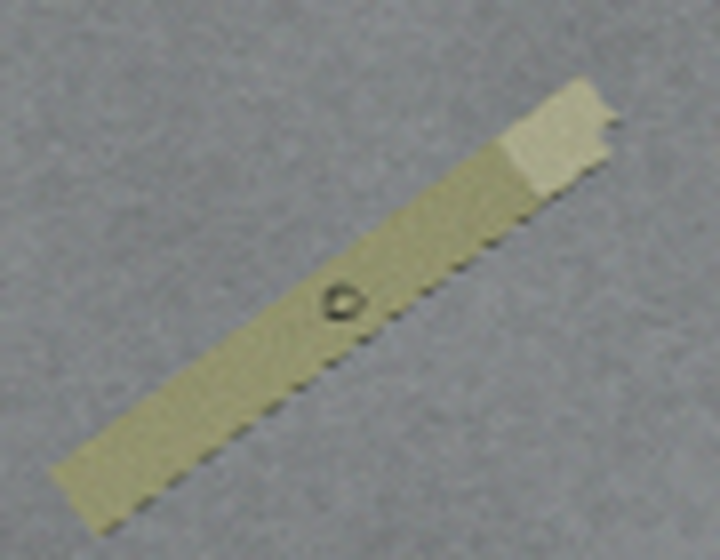

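View pics/tt.png

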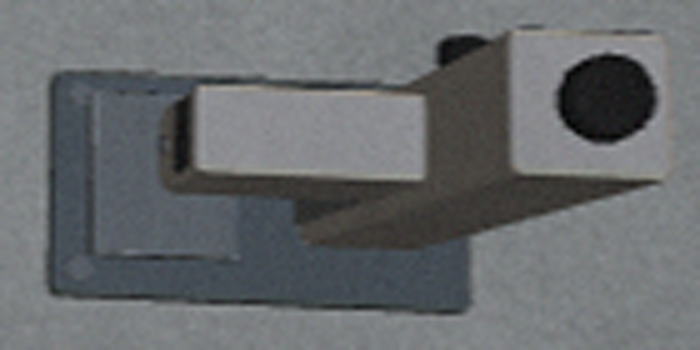

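View pics/tl.png

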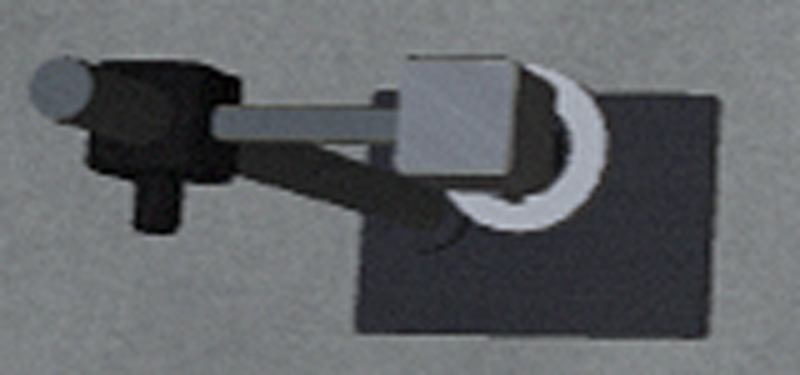

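View pics/sc.png

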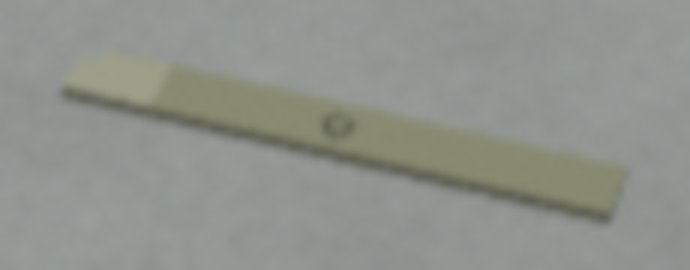

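View pics/st.png

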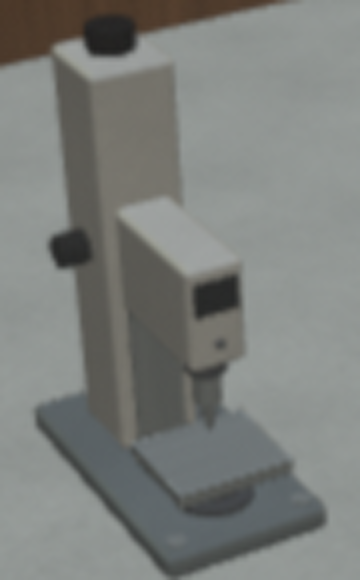

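View pics/sl.png

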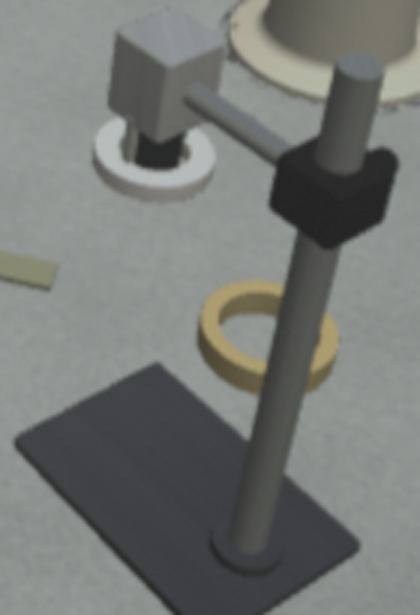

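```bash
cat > fit0.py <<'E'
from h import *
from scipy.optimize import least_squares
ft=cal("top");fs=cal("side")
def px(L,x0,y0,s): return [( (u+.5)/s-.5+x0,(v+.5)/s-.5+y0) for u,v in L]
def fit(name,obs,x0,per=False):
    def res(p,obs=obs):
        c,s=np.cos(p[2]),np.sin(p[2]);r=[]
        for f,P,uv in obs:
            P=np.asarray(P,float);W=np.c_[p[0]+c*P[:,0]-s*P[:,1],p[1]+s*P[:,0]+c*P[:,1],P[:,2]]
            r.append((proj(f,W)-uv))
        return np.concatenate(r)
    for nm,o in [("both",obs)]+[(k,[q for q in obs if q[0] is f]) for k,f in(("top",ft),("side",fs))]:
        q=least_squares(lambda p:res(p,o).ravel(),x0,loss="soft_l1",x_scale=[100,100,1])
        print(name,nm,np.round(q.x[:2],1),np.round(np.degrees(q.x[2]),2))
        if nm=="both": print(np.round(res(q.x),1).tolist())
T=[(ft,[(-40,45,60),(-40,-45,60),(40,-45,60)],px([(93,93),(92,255),(238,258)],310,170,5)),
 (ft,[(-55,65,22),(-55,-65,22),(185,-65,22)],px([(50,70),(49,297),(472,315)],310,170,5)),
 (ft,[(-23,22,220),(-23,-22,220),(85,-22,220),(85,22,220)],px([(197,86),(194,172),(425,180),(427,95)],310,170,5)),
 (fs,[(0,0,78),(-40,45,60),(-40,-45,60),(40,-45,60),(40,45,60)],px([(210,430),(185,498),(293,463),(247,412),(133,450)],165,70,4))]
fit("tester",T,[480,-250,-1.57])
L=[(ft,[(-30,-70,14),(-30,70,14),(170,70,14),(130,0,400)],px([(720,95),(710,337),(357,333),(62,90)],20,170,5)),
 (fs,[(-30,70,14),(-30,-70,14),(170,70,14),(130,0,400)],px([(157,363),(15,442),(358,545),(358,67)],310,170,3))]
fit("stand",L,[480,300,1.57])
C=[(ft,[(0,0,6),(-120,15,6),(-120,-15,6),(120,15,6),(120,-6,6),(111,-15,6)],px([(343,302),(52,470),(103,535),(583,77),(620,118),(610,153)],195,175,8)),
 (fs,[(0,0,6),(-120,-15,6)],px([(339,125),(625,168)],225,230,6))]
fit("coupon",C,[420,40,-.9])
E
python3 fit0.py
```

```text
tester both [ 554.5 -266.8] -91.26
[[-0.2, -0.2], [-0.4, -0.3], [-0.4, 0.4], [0.6, -0.3], [0.1, -0.5], [0.4, -0.4], [-0.5, -0.9], [0.0, 0.3], [-0.2, 0.7], [-0.9, -0.7], [0.9, -1.0], [-0.4, -1.3], [1.0, -1.8], [-0.7, -1.8], [0.2, -2.7]]
tester top [ 553.9 -267.2] -91.23
tester side [ 559.  -259.3] -91.34
stand both [528.3 268.8] 90.39
[[-0.6, -0.7], [-1.1, -0.4], [-1.5, -0.6], [0.2, -1.0], [0.0, -2.4], [-1.2, -3.2], [2.0, -1.7], [0.4, -0.6]]
stand top [527.1 267. ] 90.75
stand side [532.6 272.1] 90.54
coupon both [533.7  22.9] -51.96
[[0.1, -0.1], [-0.5, -0.3], [-0.7, 0.1], [0.1, -0.6], [-0.1, -0.0], [0.5, -0.1], [0.1, -0.7], [0.4, -0.9]]
coupon top [533.2  22.5] -51.73
coupon side [535.6  24.5] -52.43
```

Coupon mid comes out near (533,23) at yaw −52°, the point near (554,−267) and the lens near (527,268). Top and side views agree to about 5 mm, and I'll tighten that with the gripper in view. Next I plan the approach to above the plain end.

```bash
cat > plan.py <<'E'
import sys, json
from h import *
from scipy.spatial.transform import Rotation as R
def show():
    s=env.read_state();r=R.from_quat(s["tool_rot"]);m=r.as_matrix()
    print("t%.2f"%s["t"],"pos",np.round(s["tool_pos"],2),"psi %.2f"%np.degrees(np.arctan2(m[1,0],m[0,0])),"z",np.round(m[:,2],4),"xz %.4f"%m[2,0],"F",np.round(s["ft_force"],1),"gap %.1f"%s["finger_gap"],"q",np.round(s["qpos"],2))
    return s
def down(psi):
    c,s=np.cos(np.radians(psi)),np.sin(np.radians(psi))
    return R.from_matrix(np.array([[c,s,0],[s,-c,0],[0,0,-1]]))
def plan(pos,psi,n=None,fing=None,Rt=None):
    s=env.read_state();p0=np.array(s["tool_pos"]);r0=R.from_quat(s["tool_rot"]);r1=Rt or down(psi)
    w=(r0.inv()*r1).as_rotvec();d=np.array(pos,float)-p0
    m=max(np.linalg.norm(d)/41.7,np.degrees(np.linalg.norm(w))/7.16)
    if n is None: n=int(np.ceil(m+.01))
    print("min rows %.2f, n %d"%(m,n))
    for k in range(n):
        r=r0*R.from_rotvec(w*k/n);t=r.inv().apply(d/n)/200;ww=w/n/(np.pi/2)
        print(k+1,"t",np.round(t,3),"w",np.round(ww,4))
if __name__=="__main__":
    show()
    a=[float(x) for x in sys.argv[1:]]
    if len(a)>=4: plan(a[:3],a[3],int(a[4]) if len(a)>4 else None)
E
python3 plan.py 477.5 93.5 130 128.2 20
```

```text
t0.20 pos [ 159.85 -551.94  214.  ] psi 16.15 z [-1.0e-04  1.1e-03 -1.0e+00] xz 0.0002 F [-0.6 -0.1 -0.2] gap 91.9 q [-1.5   0.16  1.6   0.    1.39 -0.21]
min rows 17.37, n 20
1 t [ 0.121 -0.133  0.021] w [-0.     -0.     -0.0623]
2 t [ 0.134 -0.12   0.021] w [-0.     -0.     -0.0623]
3 t [ 0.145 -0.107  0.021] w [-0.     -0.     -0.0623]
4 t [ 0.154 -0.092  0.021] w [-0.     -0.     -0.0623]
5 t [ 0.163 -0.077  0.021] w [-0.     -0.     -0.0623]
6 t [ 0.169 -0.06   0.021] w [-0.     -0.     -0.0623]
7 t [ 0.174 -0.044  0.021] w [-0.     -0.     -0.0623]
8 t [ 0.178 -0.026  0.021] w [-0.     -0.     -0.0623]
9 t [ 0.18  -0.009  0.021] w [-0.     -0.     -0.0623]
10 t [0.18  0.009 0.021] w [-0.     -0.     -0.0623]
11 t [0.178 0.026 0.021] w [-0.     -0.     -0.0623]
12 t [0.175 0.043 0.021] w [-0.     -0.     -0.0623]
13 t [0.169 0.06  0.021] w [-0.     -0.     -0.0623]
14 t [0.163 0.077 0.021] w [-0.     -0.     -0.0623]
15 t [0.154 0.092 0.021] w [-0.     -0.     -0.0623]
16 t [0.145 0.107 0.021] w [-0.     -0.     -0.0623]
17 t [0.134 0.12  0.021] w [-0.     -0.     -0.0623]
18 t [0.121 0.133 0.021] w [-0.     -0.     -0.0623]
19 t [0.108 0.144 0.021] w [-0.     -0.     -0.0623]
20 t [0.093 0.154 0.021] w [-0.     -0.     -0.0623]
```

>>> {"op": "apply_moves", "data": {
  "moves": [
    {"fingers":1,"tx":0.12,"ty":-0.13,"tz":0.0,"wx":0,"wy":0,"wz":-0.06},
    {"fingers":1,"tx":0.135,"ty":-0.12,"tz":0.0,"wx":0,"wy":0,"wz":-0.06},
    {"fingers":1,"tx":0.145,"ty":-0.105,"tz":0.0,"wx":0,"wy":0,"wz":-0.06},
    {"fingers":1,"tx":0.155,"ty":-0.09,"tz":0.0,"wx":0,"wy":0,"wz":-0.06},
    {"fingers":1,"tx":0.16,"ty":-0.075,"tz":0.02,"wx":0,"wy":0,"wz":-0.06},
    {"fingers":1,"tx":0.17,"ty":-0.06,"tz":0.02,"wx":0,"wy":0,"wz":-0.06},
    {"fingers":1,"tx":0.175,"ty":-0.045,"tz":0.02,"wx":0,"wy":0,"wz":-0.06},
    {"fingers":1,"tx":0.18,"ty":-0.025,"tz":0.02,"wx":0,"wy":0,"wz":-0.06}
  ]
}}

```text
t: 0.87
tool_pos: [289.1, -289.8, 195.3]
tool_rot: [0.863, 0.505, 0.0, -0.0]
ft_force: [-0.1, -0.4, 0.3]
finger_gap: 91.8
```

```bash
python3 plan.py 477.5 93.5 120 128.2
```

```text
t0.87 pos [ 289.07 -289.8   195.32] psi 60.65 z [-3.e-04  8.e-04 -1.e+00] xz 0.0005 F [-0.1 -0.4  0.3] gap 91.8 q [-1.08 -0.28  2.05  0.    1.37 -0.57]
min rows 10.40, n 11
1 t [ 0.194 -0.011  0.034] w [-0.     -0.0001 -0.0682]
2 t [0.194 0.01  0.034] w [-0.     -0.0001 -0.0682]
3 t [0.192 0.031 0.034] w [-0.     -0.0001 -0.0682]
4 t [0.187 0.051 0.034] w [-0.     -0.0001 -0.0682]
5 t [0.181 0.071 0.034] w [-0.     -0.0001 -0.0682]
6 t [0.172 0.09  0.034] w [-0.     -0.0001 -0.0682]
7 t [0.162 0.108 0.034] w [-0.     -0.0001 -0.0682]
8 t [0.149 0.124 0.034] w [-0.     -0.0001 -0.0682]
9 t [0.135 0.14  0.034] w [-0.     -0.0001 -0.0682]
10 t [0.119 0.153 0.034] w [-0.     -0.0001 -0.0682]
11 t [0.102 0.165 0.034] w [-0.     -0.0001 -0.0682]
```

>>> {"op": "apply_moves", "data": {
  "moves": [
    {"fingers":1,"tx":0.195,"ty":-0.01,"tz":0.034,"wx":0,"wy":0,"wz":-0.068},
    {"fingers":1,"tx":0.195,"ty":0.01,"tz":0.034,"wx":0,"wy":0,"wz":-0.068},
    {"fingers":1,"tx":0.19,"ty":0.03,"tz":0.034,"wx":0,"wy":0,"wz":-0.068},
    {"fingers":1,"tx":0.187,"ty":0.05,"tz":0.034,"wx":0,"wy":0,"wz":-0.068},
    {"fingers":1,"tx":0.18,"ty":0.07,"tz":0.034,"wx":0,"wy":0,"wz":-0.068},
    {"fingers":1,"tx":0.172,"ty":0.09,"tz":0.034,"wx":0,"wy":0,"wz":-0.068},
    {"fingers":1,"tx":0.162,"ty":0.108,"tz":0.034,"wx":0,"wy":0,"wz":-0.068},
    {"fingers":1,"tx":0.149,"ty":0.124,"tz":0.034,"wx":0,"wy":0,"wz":-0.068}
  ]
}}

```text
t: 1.53
tool_pos: [425.2, 5.0, 139.9]
tool_rot: [0.56, 0.828, 0.0, 0.004]
ft_force: [0.5, -0.9, 0.4]
finger_gap: 91.7
```

```bash
python3 plan.py 477.5 93.5 90 128.2
```

```text
t1.53 pos [425.19   5.04 139.92] psi 111.87 z [ 0.0066 -0.0041 -1.    ] xz -0.0063 F [ 0.5 -0.9  0.4] gap 91.7 q [-0.27 -0.18  2.08 -0.    1.23 -0.65]
min rows 2.74, n 3
1 t [0.105 0.135 0.083] w [ 0.0008  0.0015 -0.0605]
2 t [0.091 0.145 0.083] w [ 0.0008  0.0015 -0.0605]
3 t [0.077 0.153 0.083] w [ 0.0008  0.0015 -0.0605]
```

>>> {"op": "apply_moves", "data": {
  "moves": [
    {"fingers":1,"tx":0.105,"ty":0.135,"tz":0.08,"wx":0,"wy":0,"wz":-0.06},
    {"fingers":1,"tx":0.09,"ty":0.145,"tz":0.08,"wx":0,"wy":0,"wz":-0.06},
    {"fingers":1,"tx":0.077,"ty":0.153,"tz":0.08,"wx":0,"wy":0,"wz":-0.06},
    {"fingers":1,"tx":0,"ty":0,"tz":0,"wx":0,"wy":0,"wz":0}
  ]
}}

```text
t: 1.87
tool_pos: [479.4, 104.7, 88.6]
tool_rot: [0.426, 0.905, 0.0, 0.004]
ft_force: [0.4, 0.1, -1.0]
finger_gap: 92.1
```

```bash
python3 plan.py 477.5 93.5 90 128.2
python3 - <<'E'
from h import *
for n in("side","top"):
    f=cal(n);cv2.imwrite(f"pics/{n}1.png",f["image"])
    p=np.array(env.read_state()["tool_pos"]); print(n,proj(f,[p,[477.5,93.5,6]]))
    if n=="top": crop(f["image"],180,150,280,250,6,"pics/top1c.png")
    else: crop(f["image"],220,120,360,290,4,"pics/side1c.png")
E
```

```text
t1.87 pos [479.41 104.67  88.63] psi 129.62 z [ 0.0076 -0.0031 -1.    ] xz -0.0073 F [ 0.4  0.1 -1. ] gap 92.1 q [-0.03  0.07  1.95 -0.    1.11 -0.72]
min rows 0.27, n 1
1 t [-0.037 -0.043 -0.007] w [0.0025 0.0046 0.0158]
side [[320.23287211 233.65124679]
 [316.03495007 257.64181116]]
top [[206.41798824 228.11057102]
 [212.27120582 231.21385464]]
```

View pics/top1c.png

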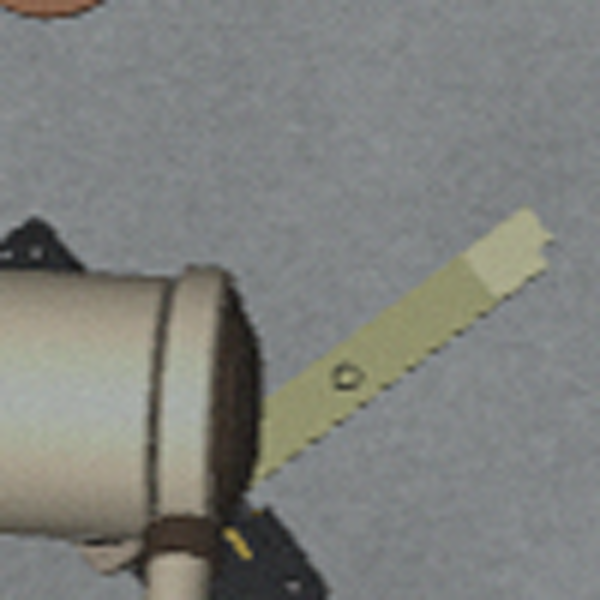

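View pics/side1c.png

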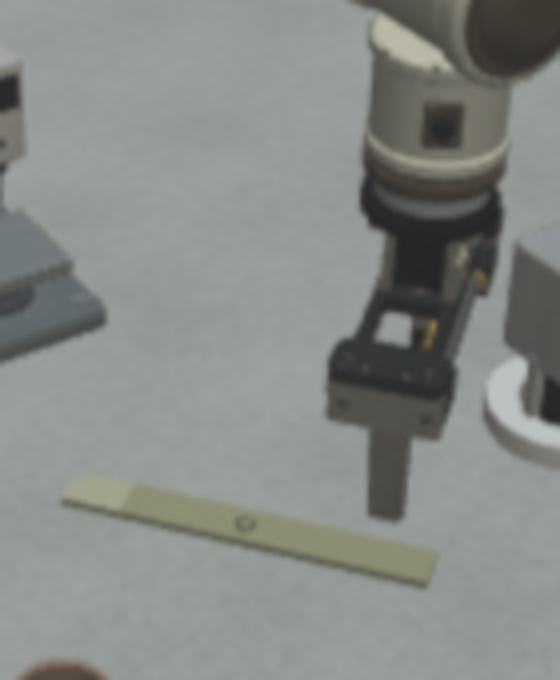

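Run:
```python
from h import *
from plan import show
s=show()
f=cal("side");p=np.array(s["tool_pos"]);a=np.radians(129.62)
x=np.array([np.cos(a),np.sin(a),0]);y=np.array([np.sin(a),-np.cos(a),0])
for o in(46,64):
  print(o,proj(f,[p+o*y-10*x,p+o*y+10*x]))
```

```text
t1.97 pos [479.59 101.25  91.37] psi 129.26 z [ 0.0103 -0.0052 -0.9999] xz -0.0105 F [0.3 0.  1.1] gap 91.8 q [-0.04  0.07  1.95 -0.01  1.11 -0.72]
46 [[311.19454893 244.12540175]
 [319.74672882 245.88618285]]
64 [[309.40751231 249.0547571 ]
 [318.05973347 250.86123367]]
```

Run:
```python
from h import *
from plan import show
s=show()
f=cal("side");p=np.array(s["tool_pos"]);a=np.radians(129.2)
x=np.array([np.cos(a),np.sin(a),0]);y=np.array([np.sin(a),-np.cos(a),0])
z=np.array([.01,-.005,-1])
q=[p+o*y+e*x+h*z for o in(46,64) for e in(-10,10) for h in (0,)]
uv=proj(f,q);print(uv)
im=f["image"].copy()
cv2.imwrite("pics/side2.png",im)
x0,y0,S=290,200,10
c=cv2.resize(im[y0:y0+60,x0:x0+50],None,fx=S,fy=S,interpolation=cv2.INTER_CUBIC)
for u,v in uv: cv2.circle(c,(int((u-x0+.5)*S),int((v-y0+.5)*S)),4,(0,0,255),1)
cv2.imwrite("pics/side2c.png",c)
show()
```

```text
t2.02 pos [480.05 100.24  92.34] psi 129.14 z [ 0.0122 -0.0054 -0.9999] xz -0.0119 F [0.2 0.3 0. ] gap 92.0 q [-0.04  0.07  1.96 -0.01  1.11 -0.72]
[[310.65638791 243.58105088]
 [319.19141527 245.37903493]
 [308.80598121 248.49110238]
 [317.44006923 250.33561147]]
t2.07 pos [480.41  99.61  93.01] psi 129.06 z [ 0.0137 -0.0055 -0.9999] xz -0.0128 F [ 0.1 -0.1  0.6] gap 91.9 q [-0.04  0.06  1.96 -0.01  1.11 -0.72]
```

View pics/side2c.png

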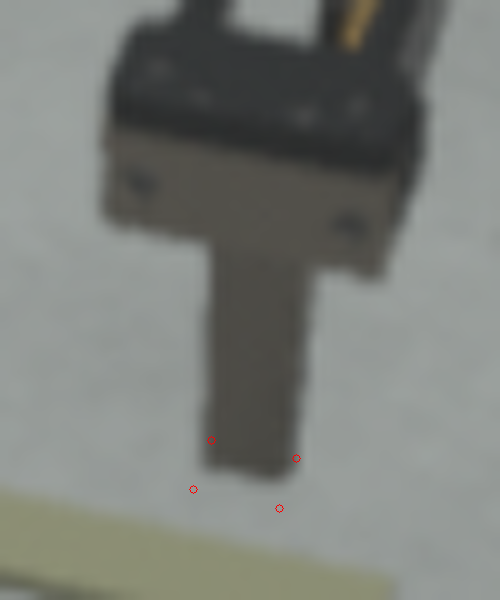

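```bash
python3 plan.py 478 93.6 40 128.1 3
```

```text
t2.07 pos [480.41  99.61  93.01] psi 129.06 z [ 0.0137 -0.0055 -0.9999] xz -0.0128 F [ 0.1 -0.1  0.6] gap 91.9 q [-0.04  0.06  1.96 -0.01  1.11 -0.72]
min rows 1.28, n 3
1 t [-0.004 -0.01   0.088] w [0.0015 0.0027 0.0036]
2 t [-0.005 -0.01   0.088] w [0.0015 0.0027 0.0036]
3 t [-0.005 -0.01   0.088] w [0.0015 0.0027 0.0036]
```

>>> {"op": "apply_moves", "data": {
  "moves": [
    {"fingers":1,"tx":-0.004,"ty":-0.01,"tz":0.09,"wx":0.0015,"wy":0.003,"wz":0.004},
    {"fingers":1,"tx":-0.005,"ty":-0.01,"tz":0.09,"wx":0.0015,"wy":0.003,"wz":0.004},
    {"fingers":1,"tx":-0.005,"ty":-0.01,"tz":0.085,"wx":0.0015,"wy":0.003,"wz":0.004},
    {"fingers":1,"tx":0,"ty":0,"tz":0,"wx":0,"wy":0,"wz":0},
    {"fingers":1,"tx":0,"ty":0,"tz":0,"wx":0,"wy":0,"wz":0}
  ]
}}

```text
t: 2.48
tool_pos: [482.2, 86.3, 46.2]
tool_rot: [0.445, 0.896, 0.003, 0.006]
ft_force: [-0.6, -0.2, 0.5]
finger_gap: 91.6
```

```bash
python3 plan.py 478 93.6 8 128.1 3; python3 plan.py
```

```text
t2.48 pos [482.2   86.28  46.22] psi 127.16 z [ 1.350e-02 -6.000e-04 -9.999e-01] xz -0.0086 F [-0.6 -0.2  0.5] gap 91.6 q [-0.07  0.14  1.98  0.    1.01 -0.72]
min rows 0.94, n 3
1 t [0.014 0.001 0.064] w [ 0.0022  0.0018 -0.0035]
2 t [0.014 0.001 0.064] w [ 0.0022  0.0018 -0.0035]
3 t [0.014 0.002 0.064] w [ 0.0022  0.0018 -0.0035]
t2.48 pos [482.2   86.28  46.22] psi 127.16 z [ 1.350e-02 -6.000e-04 -9.999e-01] xz -0.0086 F [-0.6 -0.2  0.5] gap 91.6 q [-0.07  0.14  1.98  0.    1.01 -0.72]
```

>>> {"op": "apply_moves", "data": {
  "moves": [
    {"fingers":1,"tx":0.014,"ty":0.001,"tz":0.05,"wx":0.0022,"wy":0.0018,"wz":-0.0035},
    {"fingers":1,"tx":0.014,"ty":0.001,"tz":0.05,"wx":0.0022,"wy":0.0018,"wz":-0.0035},
    {"fingers":1,"tx":0.014,"ty":0.002,"tz":0.05,"wx":0.0022,"wy":0.0018,"wz":-0.0035}
  ]
}}

```text
t: 2.73
tool_pos: [482.2, 91.7, 20.0]
tool_rot: [0.439, 0.899, 0.002, 0.005]
ft_force: [-0.1, -0.5, -0.2]
finger_gap: 92.1
```

```bash
python3 plan.py 478 93.6 8 128.1 2; python3 -c "
from plan import *
for i in range(4): env.grab_frame('top');show()"
```

```text
t2.73 pos [482.15  91.65  20.04] psi 127.94 z [ 0.0103 -0.0012 -0.9999] xz -0.0073 F [-0.1 -0.5 -0.2] gap 92.1 q [-0.06  0.19  1.99 -0.    0.96 -0.72]
min rows 0.31, n 2
1 t [ 0.01  -0.005  0.03 ] w [ 0.0024  0.0023 -0.0009]
2 t [ 0.01  -0.005  0.03 ] w [ 0.0024  0.0023 -0.0009]
t2.78 pos [480.2   92.16  17.79] psi 127.97 z [ 6.1e-03 -8.0e-04 -1.0e+00] xz -0.0044 F [-1.   0.1 -1.2] gap 92.0 q [-0.06  0.19  1.99 -0.    0.95 -0.72]
t2.83 pos [479.91  92.16  18.15] psi 127.98 z [ 5.2e-03 -8.0e-04 -1.0e+00] xz -0.0038 F [-0.1 -0.  -0.7] gap 92.2 q [-0.06  0.19  1.99 -0.    0.96 -0.72]
t2.88 pos [480.46  92.1   18.81] psi 127.98 z [ 6.2e-03 -9.0e-04 -1.0e+00] xz -0.0045 F [-0.1 -0.4 -0.6] gap 92.0 q [-0.06  0.19  1.99 -0.    0.96 -0.72]
t2.93 pos [481.    92.01  19.35] psi 127.97 z [ 0.0073 -0.001  -1.    ] xz -0.0053 F [-0.2  0.   0.7] gap 91.9 q [-0.06  0.19  1.99 -0.    0.96 -0.72]
```

>>> {"op": "apply_moves", "data": {
  "moves": [
    {"fingers":1,"tx":0.01,"ty":-0.006,"tz":0.025,"wx":0.002,"wy":0.0025,"wz":-0.001},
    {"fingers":1,"tx":0.008,"ty":-0.004,"tz":0.025,"wx":0.0015,"wy":0.0025,"wz":-0.001}
  ]
}}

```text
t: 3.1
tool_pos: [478.7, 93.9, 10.2]
tool_rot: [0.437, 0.9, 0.001, 0.0]
ft_force: [0.6, -0.5, -0.5]
finger_gap: 91.9
```

```bash
python3 -c "
from plan import *
show()
for i in range(6): env.grab_frame('top');env.grab_frame('top');show()
plan([478,93.6,2],128.1,2)
f=cal('side');crop(f['image'],220,150,360,290,5,'pics/side3c.png')"
```

```text
t3.10 pos [478.65  93.86  10.2 ] psi 128.20 z [ 9.0e-04  1.7e-03 -1.0e+00] xz 0.0008 F [ 0.6 -0.5 -0.5] gap 91.9 q [-0.06  0.21  1.99  0.    0.94 -0.72]
t3.20 pos [477.86  93.83   9.51] psi 128.19 z [-9.0e-04  1.8e-03 -1.0e+00] xz 0.0019 F [0.  0.  0.3] gap 92.4 q [-0.06  0.21  1.99  0.    0.94 -0.72]
t3.30 pos [478.46  93.71  10.12] psi 128.18 z [ 4.0e-04  1.6e-03 -1.0e+00] xz 0.0011 F [0.6 0.1 0.4] gap 92.0 q [-0.06  0.21  1.99  0.    0.94 -0.72]
t3.40 pos [478.79  93.64  10.45] psi 128.17 z [ 0.0011  0.0016 -1.    ] xz 0.0006 F [ 1.   0.7 -0. ] gap 91.8 q [-0.06  0.21  1.99  0.    0.94 -0.72]
t3.50 pos [478.75  93.62  10.45] psi 128.17 z [ 0.0011  0.0016 -1.    ] xz 0.0006 F [-0.5  0.6 -0.1] gap 91.8 q [-0.06  0.21  1.99  0.    0.94 -0.72]
t3.60 pos [478.74  93.61  10.45] psi 128.17 z [ 0.0011  0.0016 -1.    ] xz 0.0006 F [0.8 0.5 0.3] gap 92.0 q [-0.06  0.21  1.99  0.    0.94 -0.72]
t3.70 pos [478.66  93.63  10.38] psi 128.17 z [ 9.0e-04  1.6e-03 -1.0e+00] xz 0.0007 F [0.6 0.7 0.2] gap 91.7 q [-0.06  0.21  1.99  0.    0.94 -0.72]
min rows 0.20, n 2
1 t [ 0.001 -0.001  0.021] w [ 0.0006 -0.0002  0.0004]
2 t [ 0.001 -0.001  0.021] w [ 0.0006 -0.0002  0.0004]
```

View pics/side3c.png

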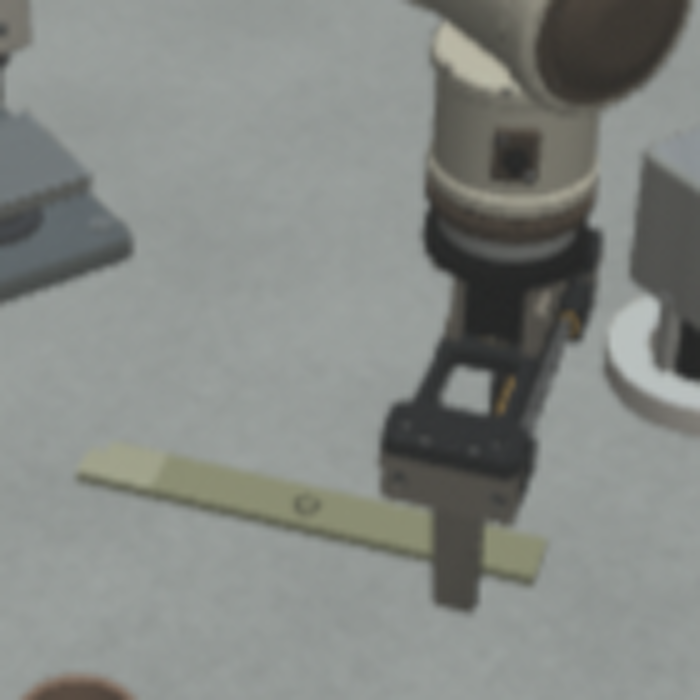

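The side view shows the open finger straddling the strip at (455,600) in the crop, about 90 mm from the ring on the plain side, and settled. I'll go down to the bench.

>>> {"op": "apply_moves", "data": {
  "moves": [
    {"fingers":1,"tx":0.001,"ty":-0.001,"tz":0.02,"wx":0.0006,"wy":0,"wz":0},
    {"fingers":1,"tx":0.001,"ty":-0.001,"tz":0.018,"wx":0.0006,"wy":0,"wz":0}
  ]
}}

```text
t: 3.92
tool_pos: [478.8, 93.7, 3.1]
tool_rot: [0.437, 0.899, 0.0, 0.0]
ft_force: [-0.3, 0.4, -0.6]
finger_gap: 92.0
```

```bash
python3 -c "
from plan import *
show()
for i in range(3): env.grab_frame('top');env.grab_frame('top');show()
plan([478,93.6,1.5],128.1,1)"
```

```text
t3.92 pos [478.83  93.67   3.07] psi 128.17 z [ 1.1e-03  3.0e-04 -1.0e+00] xz -0.0005 F [-0.3  0.4 -0.6] gap 92.0 q [-0.06  0.22  1.99  0.    0.93 -0.72]
t4.02 pos [478.2   93.7    2.57] psi 128.17 z [-4.e-04  4.e-04 -1.e+00] xz 0.0005 F [-0.2  1.1  1. ] gap 91.9 q [-0.06  0.22  1.99  0.    0.93 -0.72]
t4.12 pos [478.53  93.7    3.02] psi 128.17 z [ 3.e-04  4.e-04 -1.e+00] xz 0.0001 F [ 0.1 -0.2 -0. ] gap 91.9 q [-0.06  0.22  1.99  0.    0.93 -0.72]
t4.22 pos [478.86  93.68   3.33] psi 128.17 z [ 1.e-03  4.e-04 -1.e+00] xz -0.0003 F [ 0.  -0.3 -0.2] gap 92.0 q [-0.06  0.22  1.99  0.    0.93 -0.72]
min rows 0.05, n 1
1 t [ 0.002 -0.004  0.009] w [0.0007 0.0002 0.0008]
```

>>> {"op": "apply_moves", "data": {
  "moves": [
    {"fingers":1,"tx":0.001,"ty":0,"tz":0.011,"wx":0.0006,"wy":0,"wz":0},
    {"fingers":1,"tx":0,"ty":0,"tz":0,"wx":0,"wy":0,"wz":0},
    {"fingers":0.5,"tx":0,"ty":0,"tz":0,"wx":0,"wy":0,"wz":0},
    {"fingers":0.42,"tx":0,"ty":0,"tz":0,"wx":0,"wy":0,"wz":0},
    {"fingers":0.42,"tx":0,"ty":0,"tz":0,"wx":0,"wy":0,"wz":0}
  ]
}}

```text
t: 4.63
tool_pos: [479.0, 93.8, 1.2]
tool_rot: [0.437, 0.899, 0.0, 0.0]
ft_force: [0.1, -0.1, 0.7]
finger_gap: 74.1
```

```bash
python3 -c "
from plan import *
show()
for i in range(3): env.grab_frame('top');env.grab_frame('top');show()
f=cal('side');crop(f['image'],220,150,360,290,5,'pics/side4c.png')"
```

```text
t4.63 pos [479.03  93.84   1.17] psi 128.17 z [ 8.e-04 -3.e-04 -1.e+00] xz -0.0008 F [ 0.1 -0.1  0.7] gap 74.1 q [-0.05  0.23  1.99 -0.    0.92 -0.72]
t4.73 pos [479.03  93.8    1.17] psi 128.17 z [ 8.e-04 -4.e-04 -1.e+00] xz -0.0008 F [-0.9 -0.2  0.4] gap 66.1 q [-0.05  0.23  1.99 -0.    0.92 -0.72]
t4.83 pos [478.99  93.85   1.15] psi 128.17 z [ 7.e-04 -3.e-04 -1.e+00] xz -0.0007 F [-0.   0.1  0.5] gap 57.9 q [-0.05  0.23  1.99 -0.    0.92 -0.72]
t4.93 pos [479.04  93.83   1.17] psi 128.17 z [ 8.e-04 -3.e-04 -1.e+00] xz -0.0008 F [ 0.1 -0.1 -0.5] gap 49.7 q [-0.05  0.23  1.99 -0.    0.92 -0.72]
```

View pics/side4c.png

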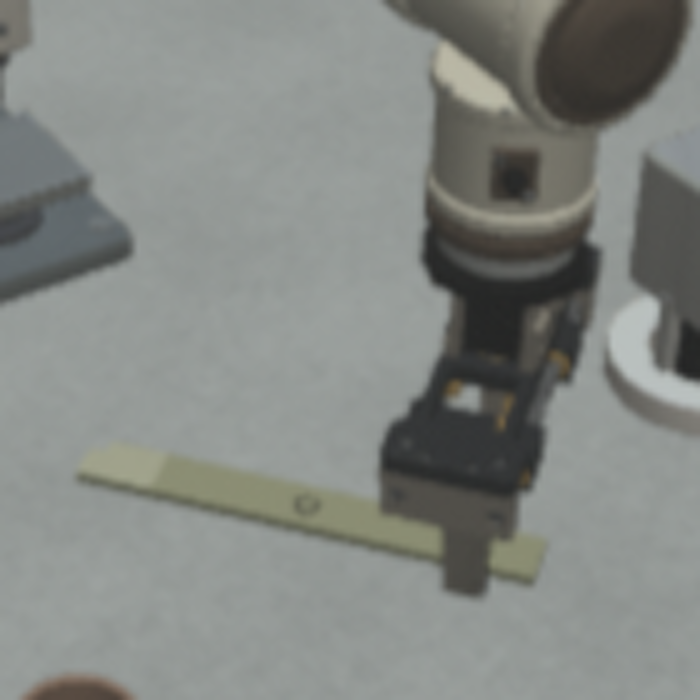

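The fingers are closing evenly with the strip between them, and nothing has shifted. Closing fully.

>>> {"op": "apply_moves", "data": {
  "moves": [
    {"fingers":0,"tx":0,"ty":0,"tz":0,"wx":0,"wy":0,"wz":0},
    {"fingers":0,"tx":0,"ty":0,"tz":0,"wx":0,"wy":0,"wz":0},
    {"fingers":0,"tx":0,"ty":0,"tz":0,"wx":0,"wy":0,"wz":0},
    {"fingers":0,"tx":0,"ty":0,"tz":0,"wx":0,"wy":0,"wz":0},
    {"fingers":0,"tx":0,"ty":0,"tz":0,"wx":0,"wy":0,"wz":0},
    {"fingers":0,"tx":0,"ty":0,"tz":0,"wx":0,"wy":0,"wz":0}
  ]
}}

```text
t: 5.48
tool_pos: [479.0, 93.8, 1.2]
tool_rot: [0.437, 0.899, 0.0, 0.0]
ft_force: [-0.1, 0.6, 1.1]
finger_gap: 29.3
```

```bash
python3 -c "
from plan import *
show()
f=cal('top');crop(f['image'],180,150,280,250,6,'pics/top5c.png')
f=cal('side');crop(f['image'],220,150,360,290,5,'pics/side5c.png')"
```

```text
t5.48 pos [479.01  93.84   1.17] psi 128.17 z [ 8.e-04 -3.e-04 -1.e+00] xz -0.0007 F [-0.1  0.6  1.1] gap 29.3 q [-0.05  0.23  1.99 -0.    0.92 -0.72]
```

View pics/side5c.png

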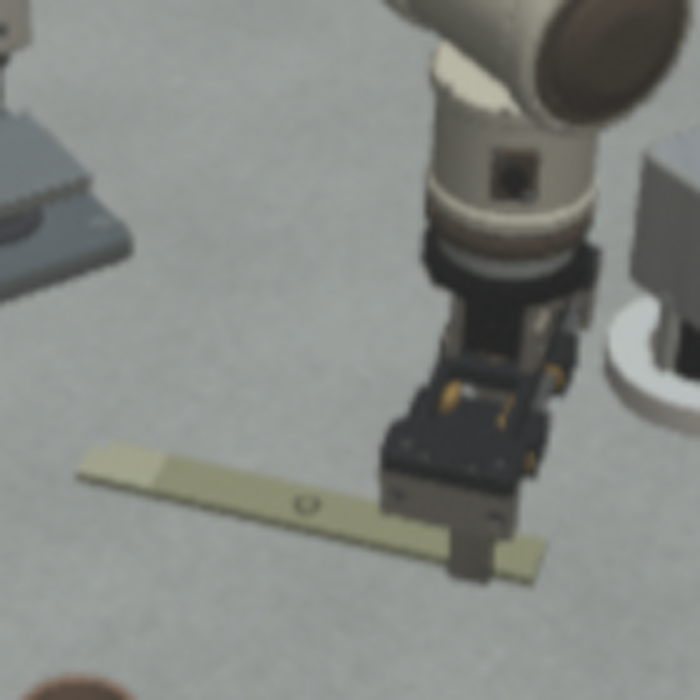

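View pics/top5c.png

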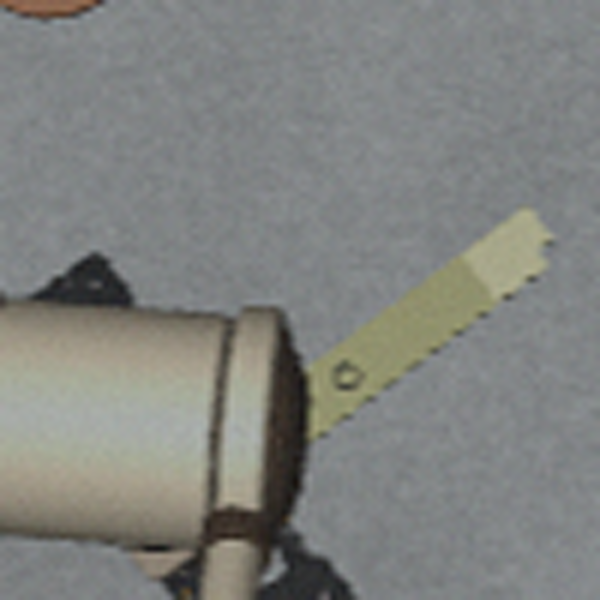

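Gap is 29.3 mm and the ring hasn't moved: it maps to (237.4,212.4) in the top view. Lifting gently.

>>> {"op": "apply_moves", "data": {
  "moves": [
    {"fingers":0,"tx":0,"ty":0,"tz":-0.02,"wx":0,"wy":0,"wz":0},
    {"fingers":0,"tx":0,"ty":0,"tz":-0.04,"wx":0,"wy":0,"wz":0},
    {"fingers":0,"tx":0,"ty":0,"tz":-0.06,"wx":0,"wy":0,"wz":0},
    {"fingers":0,"tx":0,"ty":0,"tz":-0.08,"wx":0,"wy":0,"wz":0},
    {"fingers":0,"tx":0,"ty":0,"tz":-0.08,"wx":0,"wy":0,"wz":0},
    {"fingers":0,"tx":0,"ty":0,"tz":-0.08,"wx":0,"wy":0,"wz":0},
    {"fingers":0,"tx":0,"ty":0,"tz":-0.05,"wx":0,"wy":0,"wz":0}
  ]
}}

```text
t: 6.17
tool_pos: [475.5, 94.1, 86.1]
tool_rot: [0.437, 0.899, -0.001, -0.003]
ft_force: [-0.0, 0.1, -0.5]
finger_gap: 29.1
```

```bash
python3 -c "
from plan import *
show()
for i in range(4): env.grab_frame('top')
show()
f=cal('top');crop(f['image'],180,150,280,250,6,'pics/top6c.png')
f=cal('side');crop(f['image'],220,130,360,270,5,'pics/side6c.png')
show()"
```

```text
t6.17 pos [475.49  94.14  86.1 ] psi 128.15 z [-7.2e-03  5.0e-04 -1.0e+00] xz 0.0049 F [-0.   0.1 -0.5] gap 29.1 q [-0.05  0.07  1.96  0.    1.12 -0.72]
t6.37 pos [474.55  94.15  83.74] psi 128.15 z [-9.5e-03  6.0e-04 -1.0e+00] xz 0.0063 F [-0.1 -0.6 -0.3] gap 29.0 q [-0.05  0.08  1.96  0.    1.11 -0.72]
t6.47 pos [473.73  94.19  82.78] psi 128.15 z [-1.170e-02  7.000e-04 -9.999e-01] xz 0.0078 F [-0.5  0.4 -0.9] gap 29.5 q [-0.05  0.08  1.96  0.    1.11 -0.72]
```

View pics/side6c.png

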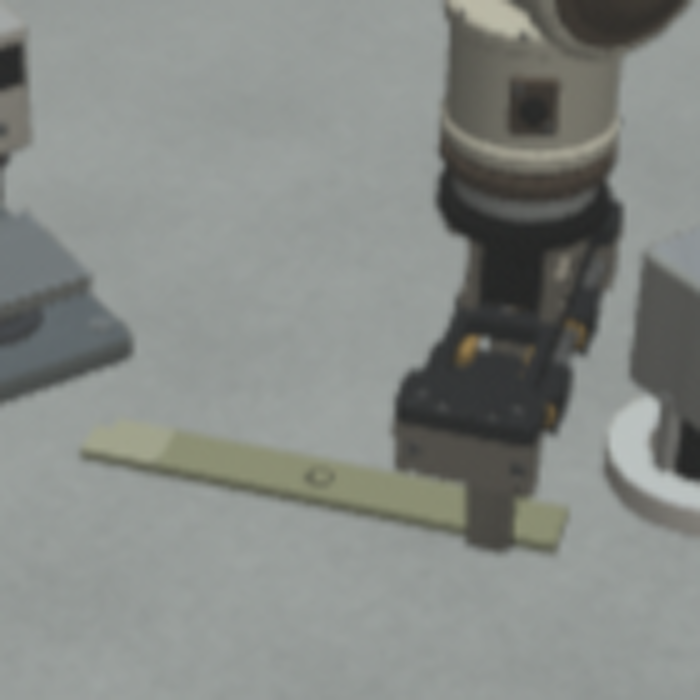

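View pics/top6c.png

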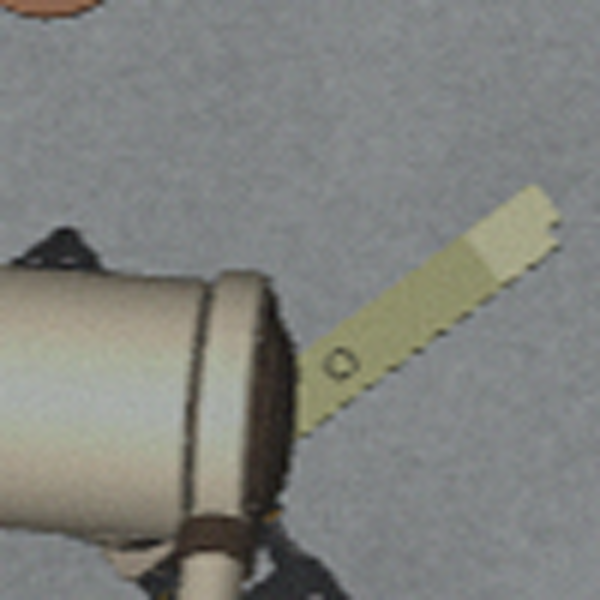

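```bash
cat > ov.py <<'E'
from plan import *
D=89.6; LAT=0.0; ZB=1.17; DROOP=0.0; DYAW=0.0
def cpts(P,p,r,droop=None):
    # coupon frame (origin underside centre) -> world; coupon x=-tool x, y=+tool y, z=-tool z
    droop=DROOP if droop is None else droop
    P=np.asarray(P,float).reshape(-1,3)
    q=P+[D,0,0]                      # relative to grip
    c,s=np.cos(droop),np.sin(droop); q=np.c_[q[:,0]*c+q[:,2]*s,q[:,1],-q[:,0]*s+q[:,2]*c]
    c,s=np.cos(DYAW),np.sin(DYAW); q=np.c_[q[:,0]*c-q[:,1]*s,q[:,0]*s+q[:,1]*c,q[:,2]]
    t=np.c_[-q[:,0],q[:,1]+LAT,ZB-q[:,2]]
    return r.apply(t)+p
OUT=[(-120,-15,6),(-120,15,6),(120,15,6),(120,-6,6),(111,-6,6),(111,-15,6)]
LAB=[(80,-15,6),(80,15,6)]
RING=[(6.5*np.cos(a),6.5*np.sin(a),6) for a in np.linspace(0,2*np.pi,16,endpoint=False)]
def overlay(f,s,x0,y0,w,h,S,name,droop=None):
    p=np.array(s["tool_pos"]);r=R.from_quat(s["tool_rot"])
    im=cv2.resize(f["image"][y0:y0+h,x0:x0+w],None,fx=S,fy=S,interpolation=cv2.INTER_CUBIC)
    for L,cl in((OUT,True),(LAB,False),(RING,True)):
        uv=((proj(f,cpts(L,p,r,droop))-[x0,y0]+.5)*S).astype(np.int32)
        cv2.polylines(im,[uv.reshape(-1,1,2)],cl,(0,0,255),1)
    cv2.imwrite(name,im)
E
python3 - <<'E'
from ov import *
s=show();f=cal("top");overlay(f,s,180,150,100,90,7,"pics/ot7.png")
s=show();f=cal("side");overlay(f,s,220,190,130,70,6,"pics/os7.png");show()
E
```

```text
t6.47 pos [473.73  94.19  82.78] psi 128.15 z [-1.170e-02  7.000e-04 -9.999e-01] xz 0.0078 F [-0.5  0.4 -0.9] gap 29.5 q [-0.05  0.08  1.96  0.    1.11 -0.72]
t6.52 pos [473.72  94.17  82.71] psi 128.15 z [-1.180e-02  7.000e-04 -9.999e-01] xz 0.0079 F [ 0.3  0.1 -1.1] gap 29.8 q [-0.05  0.08  1.96  0.    1.11 -0.72]
t6.57 pos [473.8   94.17  82.76] psi 128.15 z [-1.170e-02  7.000e-04 -9.999e-01] xz 0.0078 F [-0.8  0.6 -0.7] gap 29.3 q [-0.05  0.08  1.96  0.    1.11 -0.72]
```

View pics/ot7.png

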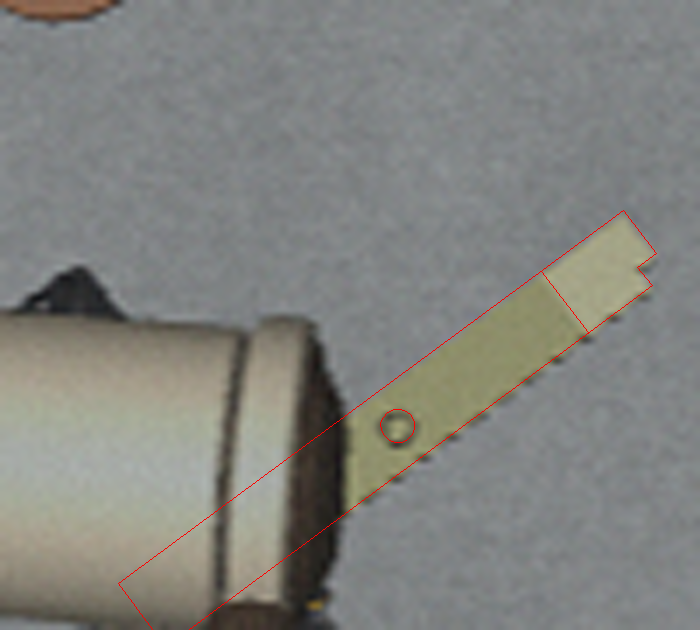

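View pics/os7.png

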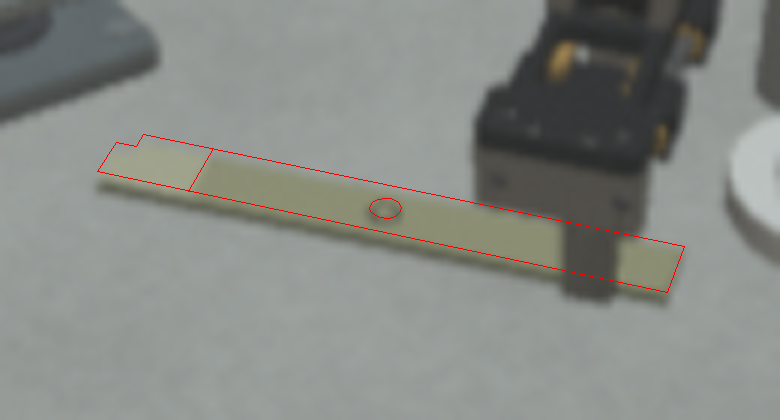

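```bash
cat > ovt.py <<'E'
from ov import *
def tp(P,X=(554.9,-266.3,-91.25)):
    P=np.asarray(P,float).reshape(-1,3);a=np.radians(X[2]);c,s=np.cos(a),np.sin(a)
    return np.c_[X[0]+c*P[:,0]-s*P[:,1],X[1]+s*P[:,0]+c*P[:,1],P[:,2]]
def box(x0,x1,y0,y1,z): return [(x0,y0,z),(x1,y0,z),(x1,y1,z),(x0,y1,z)]
PARTS=[box(-40,40,-45,45,60),box(-40,40,-45,45,48),box(-55,185,-65,65,22),box(-55,185,-65,65,0),box(-23,85,-22,22,220),box(-23,85,-22,22,140),box(85,149,-32,32,320),[(0,0,60),(0,0,78),(0,0,128),(0,0,140)]]
def ovtest(f,x0,y0,w,h,S,name,X=(554.9,-266.3,-91.25)):
    im=cv2.resize(f["image"][y0:y0+h,x0:x0+w],None,fx=S,fy=S,interpolation=cv2.INTER_CUBIC)
    for i,L in enumerate(PARTS):
        uv=((proj(f,tp(L,X))-[x0,y0]+.5)*S).astype(np.int32)
        cv2.polylines(im,[uv.reshape(-1,1,2)],i!=7,(0,0,255),1)
    cv2.imwrite(name,im)
if __name__=="__main__":
    f=cal("top");ovtest(f,310,165,140,75,5,"pics/tt8.png")
    f=cal("side");ovtest(f,165,70,90,145,4,"pics/st8.png");crop(f["image"],190,150,255,215,10,"pics/st8b.png")
E
python3 ovt.py
```

```text
(no output)
```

View pics/tt8.png

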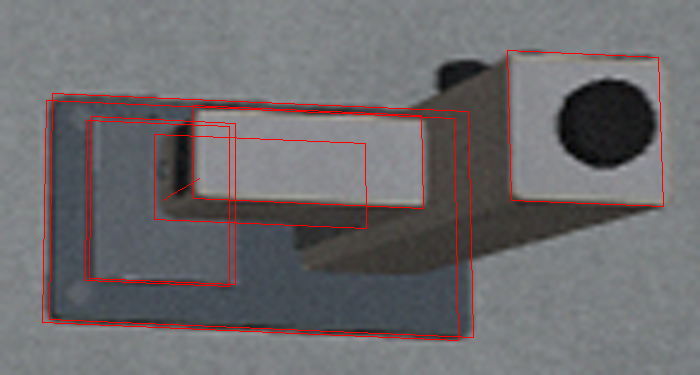

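View pics/st8.png

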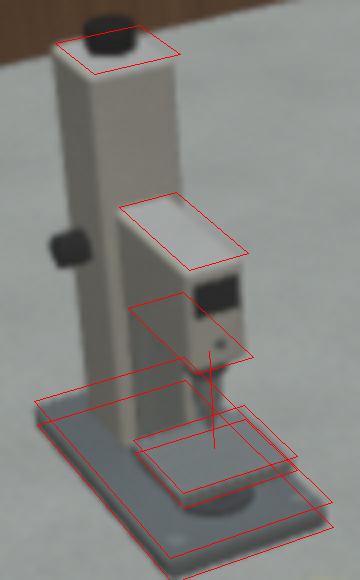

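View pics/st8b.png

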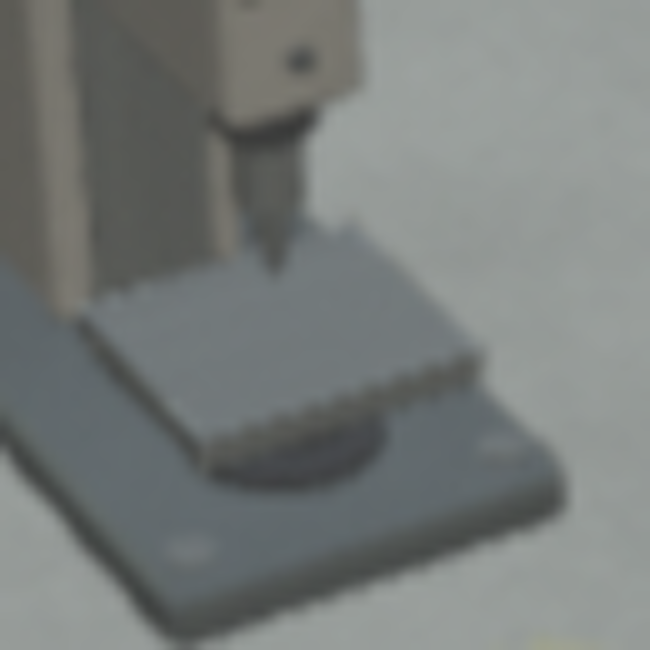

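```bash
cat > ba.py <<'E'
from ov import *
from scipy.optimize import least_squares
ft=cal("top");fs=cal("side")
def px(L,x0,y0,s): return np.array([( (u+.5)/s-.5+x0,(v+.5)/s-.5+y0) for u,v in L])
T0=[(-40,45,60),(-40,-45,60),(40,-45,60),(-55,65,22),(-55,-65,22),(185,-65,22),(-23,22,220),(-23,-22,220),(85,-22,220),(85,22,220),(85,32,320),(149,32,320),(149,-32,320),(85,-32,320)]
T0p=px([(93,93),(92,255),(238,258),(50,70),(49,297),(472,315),(197,86),(194,172),(425,180),(427,95),(511,29),(668,33),(665,181),(511,178)],310,170,5)
T1=[(0,0,78),(-40,45,60),(-40,-45,60),(40,-45,60),(40,45,60)]
T1p=px([(275,279),(203,443),(483,352),(350,223),(83,315)],190,150,10)
T2=[(-23,-22,220),(85,-22,220),(85,22,220),(-23,22,220),(85,-32,320),(85,32,320),(149,32,320)]
T2p=px([(243,264),(170,198),(118,213),(190,277),(175,65),(92,78),(53,48)],165,70,4)
L0=[(-30,-70,14),(-30,70,14),(170,70,14),(130,0,400)];L0p=px([(720,95),(710,337),(357,333),(62,90)],20,170,5)
L1=[(-30,70,14),(-30,-70,14),(170,70,14),(130,0,400)];L1p=px([(157,363),(15,442),(358,545),(358,67)],310,170,3)
C0=[(0,0,6),(-120,15,6),(-120,-15,6),(120,15,6),(120,-6,6),(111,-15,6)];C0p=px([(343,302),(52,470),(103,535),(583,77),(620,118),(610,153)],195,175,8)
C1=[(0,0,6),(-120,-15,6)];C1p=px([(339,125),(625,168)],225,230,6)
def corr(f,d):
    g=dict(f);P=f["pose"].copy();P[:3,3]+=d[:3];P[:3,:3]=P[:3,:3]@R.from_rotvec(d[3:]/1000).as_matrix();g["pose"]=P;return g
def place(P,x,y,a):
    P=np.asarray(P,float);c,s=np.cos(a),np.sin(a);return np.c_[x+c*P[:,0]-s*P[:,1],y+s*P[:,0]+c*P[:,1],P[:,2]]
rb=R.from_matrix(down(128.17).as_matrix());pb=np.array([479.0,93.84,0])
ca=np.radians(-51.83)
def res(v,split=False):
    t=corr(ft,v[:6]);s=corr(fs,v[6:12]);te=v[12:15];st=v[15:18];D=v[18]
    c=(pb[0]+D*np.cos(ca),pb[1]+D*np.sin(ca),ca)
    r=[proj(t,place(T0,*te))-T0p,proj(s,place(T1,*te))-T1p,proj(s,place(T2,*te))-T2p,proj(t,place(L0,*st))-L0p,proj(s,place(L1,*st))-L1p,proj(t,place(C0,*c))-C0p,proj(s,place(C1,*c))-C1p]
    if split: return r
    return np.concatenate([np.concatenate(r).ravel()/.6, v[[0,1,2,6,7,8]]/2, v[[3,4,5,9,10,11]]/2])
x0=np.r_[np.zeros(12),554.5,-266.8,-1.5927,528,268,1.578,89.6]
q=least_squares(res,x0,loss="soft_l1",x_scale=np.r_[np.ones(12),1,1,.01,1,1,.01,1])
v=q.x
print("top d",np.round(v[:6],2),"side d",np.round(v[6:12],2));
print("tester",np.round(v[12:14],1),np.degrees(v[14]).round(2),"stand",np.round(v[15:17],1),np.degrees(v[17]).round(2),"D",v[18].round(1))
J=q.jac;cov=np.linalg.inv(J.T@J);print("sd",np.sqrt(np.diag(cov))[12:].round(3))
for r in res(v,True): print(np.abs(r).max(0).round(1),r.mean(0).round(2))
np.save("cam.npy",v)
E
python3 ba.py
```

```text
top d [ 0.99  0.32  0.73  0.36  0.64 -0.12] side d [-0.53 -0.02  0.62  2.21 -0.44 -0.56]
tester [ 555.5 -266.7] -91.26 stand [528.5 269.1] 90.54 D 89.6
sd [1.61  1.967 0.005 1.681 1.761 0.007 2.272]
[1.6 0.9] [ 0.   -0.02]
[0.5 0.5] [0.1  0.21]
[1.  1.3] [ 0.04 -0.36]
[1.1 0.3] [-0.38 -0.08]
[1.9 1.5] [ 0.05 -0.49]
[0.7 0.4] [0.08 0.1 ]
[0.3 0.9] [-0.18  0.74]
```

```bash
python3 plan.py 466 -120 90 178.74 12
```

```text
t6.77 pos [474.39  94.12  83.43] psi 128.15 z [-1.040e-02  6.000e-04 -9.999e-01] xz 0.0069 F [-0.7  0.1 -0.5] gap 29.6 q [-0.05  0.08  1.96  0.    1.11 -0.72]
min rows 7.07, n 12
1 t [-0.068 -0.058 -0.003] w [-0.0002 -0.0005 -0.0468]
2 t [-0.064 -0.063 -0.003] w [-0.0002 -0.0005 -0.0468]
3 t [-0.059 -0.067 -0.003] w [-0.0002 -0.0005 -0.0468]
4 t [-0.054 -0.071 -0.003] w [-0.0002 -0.0005 -0.0468]
5 t [-0.048 -0.075 -0.003] w [-0.0002 -0.0005 -0.0468]
6 t [-0.043 -0.078 -0.003] w [-0.0002 -0.0005 -0.0468]
7 t [-0.037 -0.081 -0.003] w [-0.0002 -0.0005 -0.0468]
8 t [-0.031 -0.084 -0.003] w [-0.0002 -0.0005 -0.0468]
9 t [-0.024 -0.086 -0.003] w [-0.0002 -0.0005 -0.0468]
10 t [-0.018 -0.087 -0.003] w [-0.0002 -0.0005 -0.0468]
11 t [-0.012 -0.089 -0.003] w [-0.0002 -0.0005 -0.0468]
12 t [-0.005 -0.089 -0.003] w [-0.0002 -0.0005 -0.0468]
```

>>> {"op": "apply_moves", "data": {
  "moves": [
    {"fingers":0,"tx":-0.035,"ty":-0.03,"tz":-0.003,"wx":0,"wy":0,"wz":-0.024},
    {"fingers":0,"tx":-0.068,"ty":-0.06,"tz":-0.004,"wx":0,"wy":-0.001,"wz":-0.047},
    {"fingers":0,"tx":-0.062,"ty":-0.065,"tz":-0.004,"wx":0,"wy":-0.001,"wz":-0.047},
    {"fingers":0,"tx":-0.057,"ty":-0.07,"tz":-0.004,"wx":0,"wy":-0.001,"wz":-0.047},
    {"fingers":0,"tx":-0.05,"ty":-0.074,"tz":-0.004,"wx":0,"wy":-0.001,"wz":-0.047},
    {"fingers":0,"tx":-0.045,"ty":-0.077,"tz":-0.004,"wx":0,"wy":-0.001,"wz":-0.047},
    {"fingers":0,"tx":-0.04,"ty":-0.08,"tz":-0.003,"wx":0,"wy":-0.001,"wz":-0.047},
    {"fingers":0,"tx":-0.033,"ty":-0.083,"tz":-0.003,"wx":0,"wy":0,"wz":-0.047}
  ]
}}

```text
t: 7.43
tool_pos: [469.4, -42.9, 88.1]
tool_rot: [0.159, 0.987, -0.002, -0.002]
ft_force: [0.1, 0.7, -1.5]
finger_gap: 28.9
```

```bash
python3 plan.py 466 -120 90 178.74 6
```

```text
t7.43 pos [469.44 -42.9   88.09] psi 161.72 z [-0.0054 -0.0038 -1.    ] xz 0.0039 F [ 0.1  0.7 -1.5] gap 28.9 q [-0.34  0.04  2.   -0.01  1.11 -1.59]
min rows 2.38, n 6
1 t [-0.017 -0.062 -0.001] w [-0.0005 -0.0005 -0.0315]
2 t [-0.014 -0.063 -0.001] w [-0.0005 -0.0005 -0.0315]
3 t [-0.011 -0.063 -0.001] w [-0.0005 -0.0005 -0.0315]
4 t [-0.008 -0.064 -0.001] w [-0.0005 -0.0005 -0.0315]
5 t [-0.005 -0.064 -0.001] w [-0.0005 -0.0005 -0.0315]
6 t [-0.002 -0.064 -0.002] w [-0.0005 -0.0005 -0.0315]
```

>>> {"op": "apply_moves", "data": {
  "moves": [
    {"fingers":0,"tx":-0.017,"ty":-0.065,"tz":-0.001,"wx":-0.0005,"wy":-0.0005,"wz":-0.034},
    {"fingers":0,"tx":-0.014,"ty":-0.065,"tz":-0.001,"wx":-0.0005,"wy":-0.0005,"wz":-0.034},
    {"fingers":0,"tx":-0.011,"ty":-0.065,"tz":-0.001,"wx":-0.0005,"wy":-0.0005,"wz":-0.034},
    {"fingers":0,"tx":-0.008,"ty":-0.06,"tz":-0.001,"wx":-0.0005,"wy":-0.0005,"wz":-0.032},
    {"fingers":0,"tx":-0.005,"ty":-0.05,"tz":-0.001,"wx":-0.0005,"wy":-0.0005,"wz":-0.028},
    {"fingers":0,"tx":-0.002,"ty":-0.03,"tz":-0.002,"wx":-0.0005,"wy":-0.0005,"wz":-0.02}
  ]
}}

```text
t: 7.93
tool_pos: [466.5, -116.9, 89.3]
tool_rot: [0.009, 1.0, -0.0, -0.0]
ft_force: [0.3, 0.1, -1.0]
finger_gap: 29.5
```

```bash
cat > settle.py <<'E'
import sys
from plan import *
n=int(sys.argv[1])
show()
for i in range(n): env.grab_frame('top')
show()
E
python3 settle.py 6; python3 plan.py 466 -120 80 178.74 4
```

```text
t7.93 pos [ 466.47 -116.91   89.28] psi 178.92 z [-8.e-04 -6.e-04 -1.e+00] xz 0.0008 F [ 0.3  0.1 -1. ] gap 29.5 q [-0.5   0.05  1.97 -0.    1.11 -2.05]
t8.23 pos [ 466.46 -115.27   89.21] psi 178.83 z [-1.e-03 -1.e-04 -1.e+00] xz 0.0010 F [ 0.6 -0.6 -1.4] gap 29.4 q [-0.49  0.05  1.97 -0.    1.11 -2.04]
t8.23 pos [ 466.46 -115.27   89.21] psi 178.83 z [-1.e-03 -1.e-04 -1.e+00] xz 0.0010 F [ 0.6 -0.6 -1.4] gap 29.4 q [-0.49  0.05  1.97 -0.    1.11 -2.04]
min rows 0.25, n 4
1 t [ 0.    -0.006  0.012] w [-0.     -0.0002  0.0002]
2 t [ 0.    -0.006  0.012] w [-0.     -0.0002  0.0002]
3 t [ 0.    -0.006  0.012] w [-0.     -0.0002  0.0002]
4 t [ 0.    -0.006  0.012] w [-0.     -0.0002  0.0002]
```

Now the tool is level. I'll check coupon tilt and position against the corrected camera models.

```bash
cat > corrcam.py <<'E'
from ov import *
v=np.load("cam.npy")
def cc(n):
    f=env.grab_frame(n);d=v[:6] if n=="top" else v[6:12]
    P=f["pose"].copy();P[:3,3]+=d[:3];P[:3,:3]=P[:3,:3]@R.from_rotvec(d[3:]/1000).as_matrix();f["pose"]=P;return f
E
python3 - <<'E'
from corrcam import *
s=show();f=cc("top");p=np.array(s["tool_pos"]);r=R.from_quat(s["tool_rot"])
print(proj(f,cpts([(0,0,6),(120,0,6)],p,r)))
cv2.imwrite("pics/t9.png",f["image"])
overlay(f,s,210,160,130,75,6,"pics/ot9.png")
s=show();f=cc("side");print(proj(f,cpts([(0,0,6),(120,0,6)],p,r)))
overlay(f,s,185,165,110,75,7,"pics/os9.png");cv2.imwrite("pics/s9.png",f["image"])
E
```

```text
t8.23 pos [ 466.46 -115.27   89.21] psi 178.83 z [-1.e-03 -1.e-04 -1.e+00] xz 0.0010 F [ 0.6 -0.6 -1.4] gap 29.4 q [-0.49  0.05  1.97 -0.    1.11 -2.04]
[[289.61681525 201.70856804]
 [290.74961856 158.11354329]]
t8.28 pos [ 466.52 -115.24   89.26] psi 178.85 z [-9.e-04 -2.e-04 -1.e+00] xz 0.0009 F [-0.1  0.3 -1.2] gap 29.4 q [-0.49  0.05  1.97 -0.    1.11 -2.04]
[[244.14725533 198.61040562]
 [202.62180322 213.00446096]]
```

View pics/ot9.png

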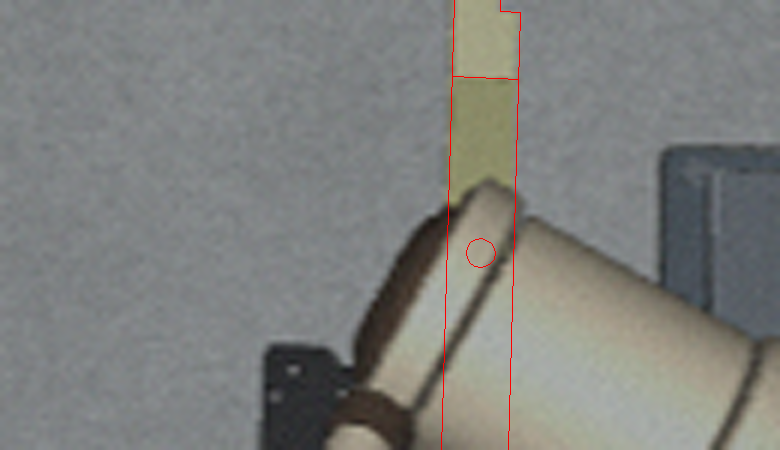

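View pics/os9.png

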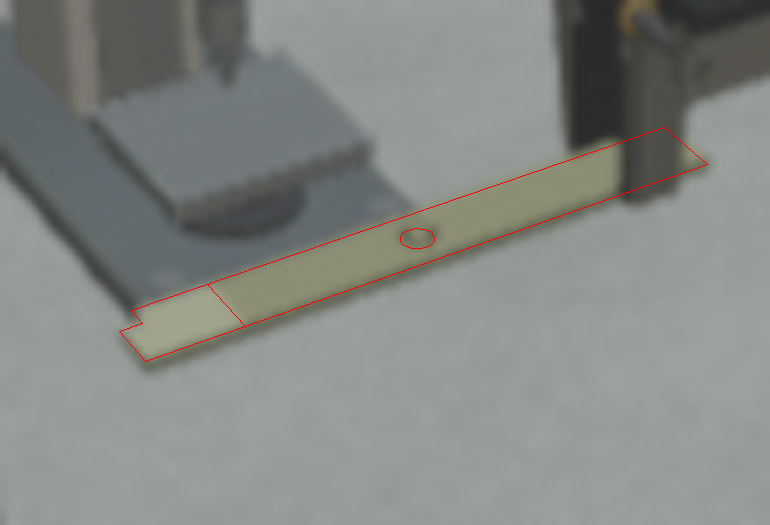

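The side overlay fits the coupon to within a pixel, with the ring at (417,238) in the crop and no droop. Next I lower to insertion height while still in front of the anvil.

>>> {"op": "apply_moves", "data": {
  "moves": [
    {"fingers":0,"tx":0,"ty":0,"tz":0.03,"wx":0,"wy":0,"wz":0},
    {"fingers":0,"tx":0,"ty":-0.01,"tz":0.035,"wx":0,"wy":0,"wz":0},
    {"fingers":0,"tx":0,"ty":-0.01,"tz":0.03,"wx":0,"wy":0,"wz":0},
    {"fingers":0,"tx":0,"ty":0,"tz":0.012,"wx":0,"wy":0,"wz":0}
  ]
}}

```text
t: 8.67
tool_pos: [466.9, -118.7, 66.3]
tool_rot: [0.009, 1.0, -0.0, 0.0]
ft_force: [0.2, -0.8, -1.1]
finger_gap: 29.5
```

```bash
python3 settle.py 8; python3 plan.py 465.9 -264.7 67 178.74 18
```

```text
t8.67 pos [ 466.85 -118.68   66.31] psi 178.93 z [ 2.e-04 -8.e-04 -1.e+00] xz -0.0002 F [ 0.2 -0.8 -1.1] gap 29.5 q [-0.5   0.09  1.98 -0.    1.06 -2.05]
t9.07 pos [ 467.81 -118.99   68.03] psi 178.94 z [ 0.0024 -0.0019 -1.    ] xz -0.0024 F [-0.   0.2 -0.8] gap 29.3 q [-0.5   0.09  1.98 -0.    1.06 -2.05]
t9.07 pos [ 467.81 -118.99   68.03] psi 178.94 z [ 0.0024 -0.0019 -1.    ] xz -0.0024 F [-0.   0.2 -0.8] gap 29.3 q [-0.5   0.09  1.98 -0.    1.06 -2.05]
min rows 3.49, n 18
1 t [-0.   -0.04  0.  ] w [-0.0001  0.0001  0.0001]
2 t [-0.   -0.04  0.  ] w [-0.0001  0.0001  0.0001]
3 t [-0.   -0.04  0.  ] w [-0.0001  0.0001  0.0001]
4 t [-0.   -0.04  0.  ] w [-0.0001  0.0001  0.0001]
5 t [-0.   -0.04  0.  ] w [-0.0001  0.0001  0.0001]
6 t [-0.   -0.04  0.  ] w [-0.0001  0.0001  0.0001]
7 t [-0.   -0.04  0.  ] w [-0.0001  0.0001  0.0001]
8 t [-0.   -0.04  0.  ] w [-0.0001  0.0001  0.0001]
9 t [-0.   -0.04  0.  ] w [-0.0001  0.0001  0.0001]
10 t [-0.   -0.04  0.  ] w [-0.0001  0.0001  0.0001]
11 t [-0.   -0.04  0.  ] w [-0.0001  0.0001  0.0001]
12 t [-0.   -0.04  0.  ] w [-0.0001  0.0001  0.0001]
13 t [-0.   -0.04  0.  ] w [-0.0001  0.0001  0.0001]
14 t [-0.   -0.04  0.  ] w [-0.0001  0.0001  0.0001]
15 t [-0.   -0.04  0.  ] w [-0.0001  0.0001  0.0001]
16 t [-0.   -0.04  0.  ] w [-0.0001  0.0001  0.0001]
17 t [-0.   -0.04  0.  ] w [-0.0001  0.0001  0.0001]
18 t [-0.   -0.04  0.  ] w [-0.0001  0.0001  0.0001]
```

>>> {"op": "apply_moves", "data": {
  "moves": [
    {"fingers":0,"tx":0,"ty":-0.02,"tz":0,"wx":0,"wy":0,"wz":0},
    {"fingers":0,"tx":0,"ty":-0.04,"tz":0,"wx":0,"wy":0,"wz":0},
    {"fingers":0,"tx":0,"ty":-0.05,"tz":0,"wx":-0.0005,"wy":0.0005,"wz":0},
    {"fingers":0,"tx":0,"ty":-0.05,"tz":0,"wx":-0.0005,"wy":0.0005,"wz":0},
    {"fingers":0,"tx":0,"ty":-0.05,"tz":0,"wx":-0.0005,"wy":0.0005,"wz":0},
    {"fingers":0,"tx":0,"ty":-0.05,"tz":0,"wx":0,"wy":0,"wz":0},
    {"fingers":0,"tx":0,"ty":-0.04,"tz":0,"wx":0,"wy":0,"wz":0},
    {"fingers":0,"tx":0,"ty":-0.02,"tz":0,"wx":0,"wy":0,"wz":0}
  ]
}}

```text
t: 9.73
tool_pos: [467.0, -190.8, 69.1]
tool_rot: [0.009, 1.0, -0.001, 0.001]
ft_force: [-0.5, 0.2, -0.5]
finger_gap: 29.5
```

```bash
python3 settle.py 6; python3 plan.py 465.9 -264.7 67 178.74 8
```

```text
t9.73 pos [ 467.04 -190.82   69.09] psi 178.93 z [ 0.0018 -0.0011 -1.    ] xz -0.0018 F [-0.5  0.2 -0.5] gap 29.5 q [-0.63  0.14  1.92  0.    1.07 -2.18]
t10.03 pos [ 466.9  -188.49   68.83] psi 179.04 z [ 1.1e-03 -2.0e-04 -1.0e+00] xz -0.0011 F [-0.3 -0.3 -0.5] gap 29.3 q [-0.62  0.14  1.92  0.    1.07 -2.18]
t10.03 pos [ 466.9  -188.49   68.83] psi 179.04 z [ 1.1e-03 -2.0e-04 -1.0e+00] xz -0.0011 F [-0.3 -0.3 -0.5] gap 29.3 q [-0.62  0.14  1.92  0.    1.07 -2.18]
min rows 1.83, n 8
1 t [-0.    -0.048  0.001] w [-0.      0.0001  0.0004]
2 t [-0.    -0.048  0.001] w [-0.      0.0001  0.0004]
3 t [-0.    -0.048  0.001] w [-0.      0.0001  0.0004]
4 t [-0.    -0.048  0.001] w [-0.      0.0001  0.0004]
5 t [-0.    -0.048  0.001] w [-0.      0.0001  0.0004]
6 t [-0.    -0.048  0.001] w [-0.      0.0001  0.0004]
7 t [-0.    -0.048  0.001] w [-0.      0.0001  0.0004]
8 t [-0.    -0.048  0.001] w [-0.      0.0001  0.0004]
```

>>> {"op": "apply_moves", "data": {
  "moves": [
    {"fingers":0,"tx":0,"ty":-0.02,"tz":0.004,"wx":0,"wy":0,"wz":0.001},
    {"fingers":0,"tx":0,"ty":-0.04,"tz":0.003,"wx":0,"wy":0,"wz":0.001},
    {"fingers":0,"tx":0,"ty":-0.045,"tz":0.003,"wx":0,"wy":0,"wz":0},
    {"fingers":0,"tx":0,"ty":-0.045,"tz":0.002,"wx":0,"wy":0,"wz":0},
    {"fingers":0,"tx":0,"ty":-0.045,"tz":0.002,"wx":0,"wy":0,"wz":0},
    {"fingers":0,"tx":0,"ty":-0.045,"tz":0.001,"wx":0,"wy":0,"wz":0},
    {"fingers":0,"tx":0,"ty":-0.04,"tz":0,"wx":0,"wy":0,"wz":0},
    {"fingers":0,"tx":0,"ty":-0.02,"tz":0,"wx":0,"wy":0,"wz":0}
  ]
}}

```text
t: 10.7
tool_pos: [465.7, -253.4, 65.3]
tool_rot: [0.009, 1.0, -0.0, 0.0]
ft_force: [-0.1, -0.5, -1.2]
finger_gap: 29.7
```

```bash
python3 settle.py 6
python3 - <<'E'
from corrcam import *
s=show();plan([465.9,-264.7,67],178.74,2);f=cc("side");p=np.array(s["tool_pos"]);r=R.from_quat(s["tool_rot"])
cv2.imwrite("pics/s10.png",f["image"]);crop(f["image"],170,140,270,215,7,"pics/s10c.png")
overlay(f,s,170,140,100,75,7,"pics/os10.png")
f=cc("top");cv2.imwrite("pics/t10.png",f["image"]);show()
E
```

```text
t10.70 pos [ 465.67 -253.43   65.32] psi 178.99 z [ 9.e-04 -4.e-04 -1.e+00] xz -0.0009 F [-0.1 -0.5 -1.2] gap 29.7 q [-0.73  0.21  1.85  0.    1.08 -2.28]
t11.00 pos [ 465.62 -251.28   65.14] psi 179.07 z [ 4.e-04  5.e-04 -1.e+00] xz -0.0004 F [ 0.3  0.3 -1.1] gap 29.1 q [-0.72  0.21  1.85  0.    1.08 -2.28]
t11.00 pos [ 465.62 -251.28   65.14] psi 179.07 z [ 4.e-04  5.e-04 -1.e+00] xz -0.0004 F [ 0.3  0.3 -1.1] gap 29.1 q [-0.72  0.21  1.85  0.    1.08 -2.28]
min rows 0.32, n 2
1 t [-0.001 -0.034 -0.005] w [0.0002 0.0001 0.0019]
2 t [-0.001 -0.034 -0.005] w [0.0002 0.0001 0.0019]
t11.10 pos [ 465.72 -251.27   65.21] psi 179.08 z [ 6.e-04  3.e-04 -1.e+00] xz -0.0006 F [ 0.9  1.3 -0.4] gap 29.3 q [-0.72  0.21  1.85  0.    1.08 -2.28]
```

View pics/s10c.png

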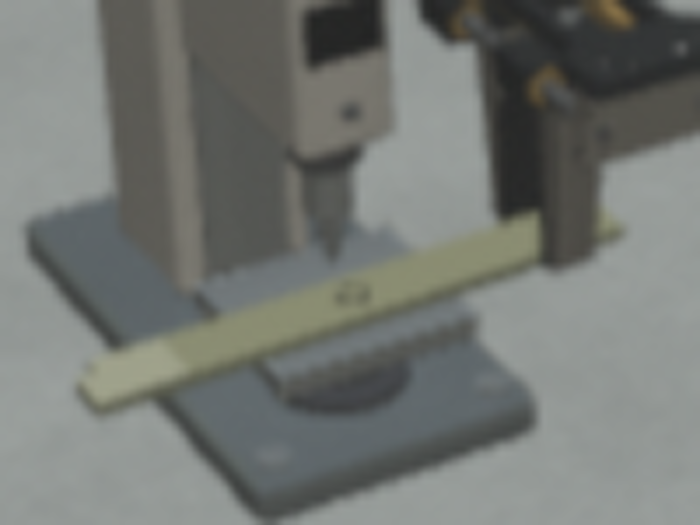

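View pics/os10.png

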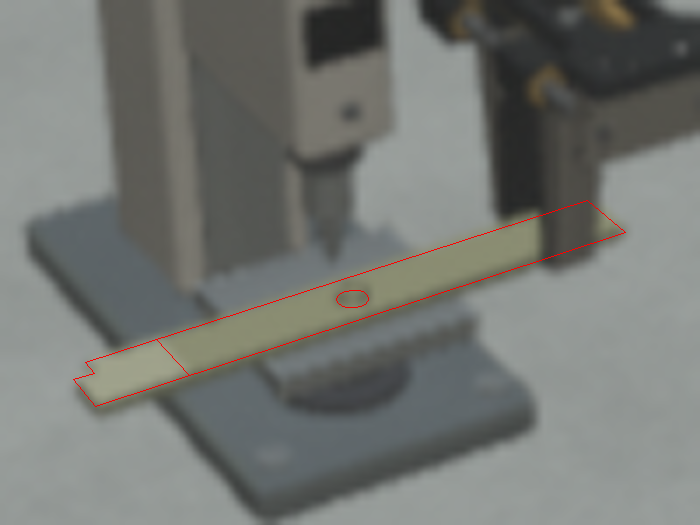

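View pics/t10.png

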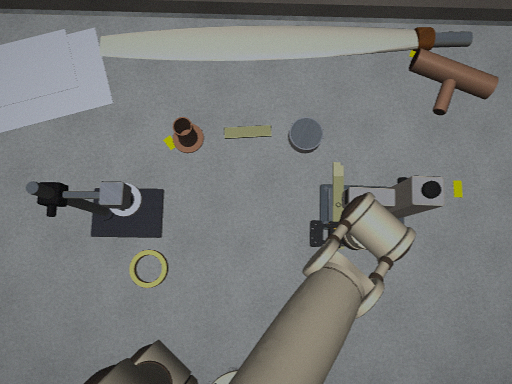

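Run:
```python
from corrcam import *
f=cc("side")
c=lambda u,v:((u+.5)/7-.5+170,(v+.5)/7-.5+140)
print("tip",unproj(f,c(332,262),78),"ring",unproj(f,c(352,294.5),70.0))
p=np.array([465.62,-251.28,65.14]);print(cpts([(0,0,6)],p,down(179.07)))
```

```text
tip [[ 554.71184189 -270.0245805    78.        ]] ring [[ 553.90364326 -255.34983958   70.        ]]
[[ 555.20819709 -252.7342841    69.97      ]]
```

>>> {"op": "apply_moves", "data": {
  "moves": [
    {"fingers":0,"tx":0,"ty":-0.02,"tz":0,"wx":0,"wy":0,"wz":0.001},
    {"fingers":0,"tx":0,"ty":-0.03,"tz":0,"wx":0,"wy":0,"wz":0.002},
    {"fingers":0,"tx":-0.002,"ty":-0.02,"tz":0,"wx":0,"wy":0,"wz":0.002}
  ]
}}

```text
t: 11.4
tool_pos: [466.0, -265.0, 65.2]
tool_rot: [0.011, 1.0, 0.0, 0.0]
ft_force: [-0.6, -0.5, -0.7]
finger_gap: 29.3
```

```bash
python3 settle.py 10; python3 plan.py 466.1 -265.1 62.5 178.74 3
```

```text
t11.40 pos [ 465.96 -264.97   65.2 ] psi 178.73 z [ 4.e-04  5.e-04 -1.e+00] xz -0.0004 F [-0.6 -0.5 -0.7] gap 29.3 q [-0.74  0.23  1.83  0.    1.08 -2.29]
t11.90 pos [ 465.9  -264.26   65.13] psi 178.74 z [ 2.e-04  9.e-04 -1.e+00] xz -0.0002 F [-0.1 -0.3 -0.5] gap 29.4 q [-0.74  0.23  1.83  0.    1.08 -2.29]
t11.90 pos [ 465.9  -264.26   65.13] psi 178.74 z [ 2.e-04  9.e-04 -1.e+00] xz -0.0002 F [-0.1 -0.3 -0.5] gap 29.4 q [-0.74  0.23  1.83  0.    1.08 -2.29]
min rows 0.07, n 3
1 t [-0.    -0.001  0.004] w [0.0002 0.     0.    ]
2 t [-0.    -0.001  0.004] w [0.0002 0.     0.    ]
3 t [-0.    -0.001  0.004] w [0.0002 0.     0.    ]
```

>>> {"op": "apply_moves", "data": {
  "moves": [
    {"fingers":0,"tx":-0.001,"ty":-0.003,"tz":0.008,"wx":0.0003,"wy":0,"wz":0},
    {"fingers":0,"tx":0,"ty":0,"tz":0.007,"wx":0.0003,"wy":0,"wz":0},
    {"fingers":0,"tx":0,"ty":0,"tz":0,"wx":0,"wy":0,"wz":0}
  ]
}}

```text
t: 12.15
tool_pos: [466.2, -264.8, 62.0]
tool_rot: [0.011, 1.0, -0.0, 0.0]
ft_force: [-0.9, -0.4, -0.2]
finger_gap: 29.3
```

```bash
python3 settle.py 8;python3 - <<'E'
from corrcam import *
s=show();f=cc("side")
crop(f["image"],180,150,260,210,9,"pics/s11c.png")
E
```

```text
t12.15 pos [ 466.22 -264.79   61.95] psi 178.75 z [ 5.e-04 -4.e-04 -1.e+00] xz -0.0005 F [-0.9 -0.4 -0.2] gap 29.3 q [-0.74  0.23  1.84  0.    1.07 -2.29]
t12.55 pos [ 466.33 -264.92   62.28] psi 178.76 z [ 7.e-04 -6.e-04 -1.e+00] xz -0.0007 F [ 0.6 -0.1 -0.4] gap 29.4 q [-0.74  0.23  1.83  0.    1.07 -2.29]
t12.55 pos [ 466.33 -264.92   62.28] psi 178.76 z [ 7.e-04 -6.e-04 -1.e+00] xz -0.0007 F [ 0.6 -0.1 -0.4] gap 29.4 q [-0.74  0.23  1.83  0.    1.07 -2.29]
```

View pics/s11c.png

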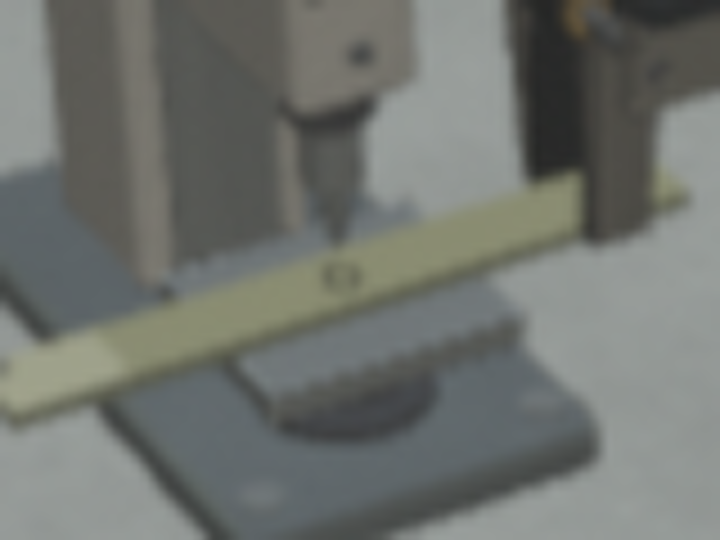

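Run:
```python
from corrcam import *
f=cc("side")
c=lambda u,v:((u+.5)/9-.5+180,(v+.5)/9-.5+150)
c10=lambda u,v:((u+.5)/10-.5+190,(v+.5)/10-.5+150)
print("tip",unproj(f,c(338,244),78),"tip0",unproj(f,c10(275,279),78),"ring",unproj(f,c(341,277),67.1))
print("model ring",cpts([(0,0,6)],np.array([466.33,-264.92,62.28]),down(178.76)))
P=[555.5,-266.7]
for z in(78,67.1): print((proj(f,[P+[z]])-[180,150]+.5)*9)
crop(f["image"],205,165,235,190,24,"pics/s12c.png")
```

```text
tip [[ 553.60445193 -271.40843082   78.        ]] tip0 [[ 555.72353962 -267.85401575   78.        ]] ring [[ 554.41130977 -269.07131432   67.1       ]]
model ring [[ 555.90901741 -266.85897924   67.11      ]]
[[340.31392828 253.00576263]]
[[342.04182874 281.93773647]]
```

View pics/s12c.png

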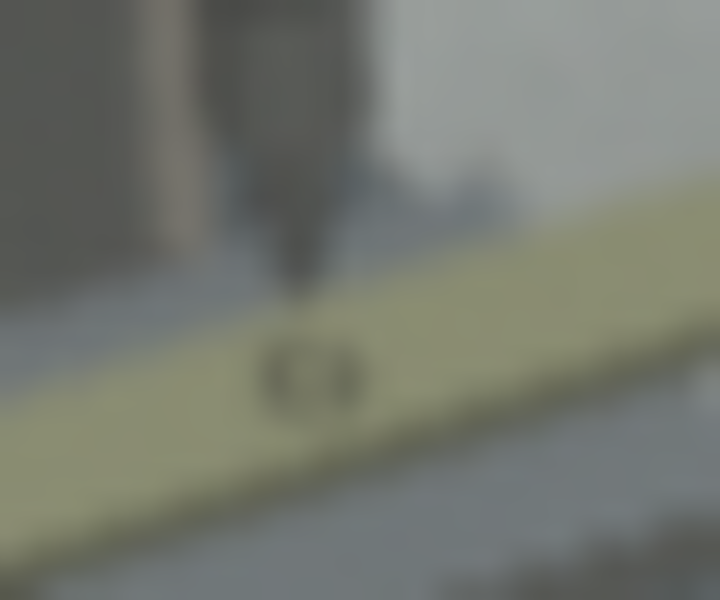

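In this crop the tip is at (302,305) and the ring centre at (313,380). That matches "ring straight below the point" to 0.3 px. Now I lower the last millimetre until contact.

>>> {"op": "apply_moves", "data": {
  "moves": [
    {"fingers":0,"tx":0,"ty":0,"tz":0.005,"wx":-0.0003,"wy":0.0003,"wz":0},
    {"fingers":0,"tx":0,"ty":0,"tz":0.003,"wx":0,"wy":0,"wz":0}
  ]
}}

```text
t: 12.82
tool_pos: [466.4, -265.0, 60.9]
tool_rot: [0.011, 1.0, -0.0, 0.0]
ft_force: [-0.5, 0.2, 1.1]
finger_gap: 29.1
```

```bash
python3 -c "
from plan import *
show()
for i in range(6): env.grab_frame('top');show()"
```

```text
t12.82 pos [ 466.43 -265.04   60.88] psi 178.76 z [ 5.e-04 -3.e-04 -1.e+00] xz -0.0005 F [-0.5  0.2  1.1] gap 29.1 q [-0.74  0.23  1.83  0.    1.07 -2.29]
t12.87 pos [ 466.42 -265.03   60.89] psi 178.76 z [ 4.e-04 -3.e-04 -1.e+00] xz -0.0004 F [-0.3  0.3  2.5] gap 29.3 q [-0.74  0.23  1.83  0.    1.07 -2.29]
t12.92 pos [ 466.44 -265.04   60.98] psi 178.76 z [ 4.e-04 -3.e-04 -1.e+00] xz -0.0004 F [-1.2 -0.   1.5] gap 29.2 q [-0.74  0.23  1.83  0.    1.07 -2.29]
t12.97 pos [ 466.43 -265.08   60.99] psi 178.76 z [ 5.e-04 -4.e-04 -1.e+00] xz -0.0005 F [-0.7  0.4  0.9] gap 29.6 q [-0.74  0.23  1.83  0.    1.07 -2.29]
t13.02 pos [ 466.43 -265.07   60.99] psi 178.76 z [ 5.e-04 -4.e-04 -1.e+00] xz -0.0005 F [-0.4 -0.2  1.2] gap 29.4 q [-0.74  0.23  1.83  0.    1.07 -2.29]
t13.07 pos [ 466.44 -265.05   60.97] psi 178.76 z [ 5.e-04 -4.e-04 -1.e+00] xz -0.0005 F [-1.5  1.1  1.3] gap 29.5 q [-0.74  0.23  1.83  0.    1.07 -2.29]
t13.12 pos [ 466.42 -265.04   60.94] psi 178.76 z [ 5.e-04 -4.e-04 -1.e+00] xz -0.0005 F [-1.5  0.3  2.2] gap 29.4 q [-0.74  0.23  1.83  0.    1.07 -2.29]
```

>>> {"op": "apply_moves", "data": {
  "moves": [
    {"fingers":0,"tx":0,"ty":0,"tz":0.003,"wx":0,"wy":0,"wz":0}
  ]
}}

```text
t: 13.2
tool_pos: [466.4, -265.1, 60.5]
tool_rot: [0.011, 1.0, -0.0, 0.0]
ft_force: [-2.4, 1.0, 2.5]
finger_gap: 29.5
```

Run:
```python
from corrcam import *
show()
for i in range(20): env.grab_frame('top')
s=show();f=cc("side");crop(f["image"],205,165,235,190,24,"pics/s13c.png");overlay(f,s,170,140,100,75,7,"pics/os13.png")
for i in range(24): env.grab_frame('top')
show()
print(proj(f,[[555.5,-266.7,78],[555.5,-266.7,66]]))
```

```text
t13.20 pos [ 466.44 -265.11   60.54] psi 178.76 z [ 5.e-04 -5.e-04 -1.e+00] xz -0.0005 F [-2.4  1.   2.5] gap 29.5 q [-0.74  0.24  1.83 -0.    1.07 -2.29]
t14.20 pos [ 466.44 -265.1    60.38] psi 178.76 z [ 5.e-04 -5.e-04 -1.e+00] xz -0.0006 F [-1.2  1.4  3.8] gap 29.5 q [-0.74  0.24  1.84 -0.    1.07 -2.29]
t15.45 pos [ 466.42 -265.05   60.37] psi 178.76 z [ 5.e-04 -4.e-04 -1.e+00] xz -0.0005 F [-1.7  1.2  2.9] gap 29.5 q [-0.74  0.24  1.84  0.    1.07 -2.29]
[[217.3126587  177.6117514 ]
 [217.52392774 181.14924127]]
```

View pics/s13c.png

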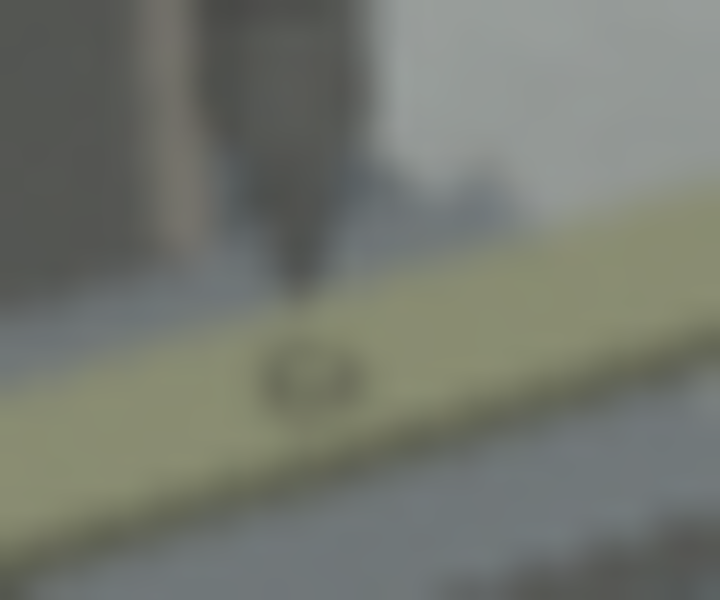

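View pics/os13.png

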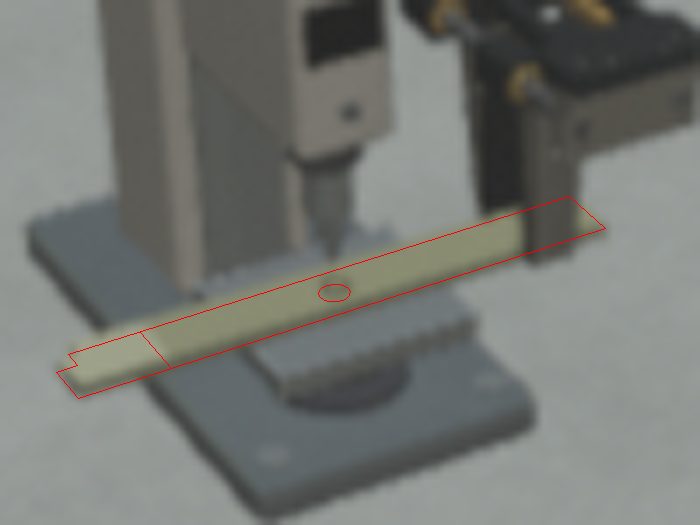

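The overlay no longer matches: the frosted end sits about 1.5–2 px above the prediction. Pressing at the gripped end may have tipped the strip over the near anvil edge, so I'll quantify it from the upper edge.

```bash
cat > tilt.py <<'E'
from corrcam import *
def edge(img,f,p,r,xs):
    g=cv2.GaussianBlur(img,(0,0),.6).astype(float);m=g[:,:,1]-g[:,:,0]
    out=[]
    for x in xs:
        u,v=proj(f,cpts([(x,-15,6)],p,r))[0]
        ui=int(round(u));vs=np.arange(int(v)-7,int(v)+8)
        # correct for slope
        a=proj(f,cpts([(x+5,-15,6),(x-5,-15,6)],p,r));sl=(a[0,1]-a[1,1])/(a[0,0]-a[1,0])
        pr=m[vs,ui];lo=np.median(pr[:4]);hi=pr.max() if False else np.median(pr[9:13]);th=(lo+hi)/2
        k=[i for i in range(len(pr)-1) if pr[i]<th<=pr[i+1]]
        if not k: continue
        k=min(k,key=lambda k:abs(k-7));ve=vs[k]+(th-pr[k])/(pr[k+1]-pr[k])
        out.append((x,ve-(v+sl*(ui-u)),hi-lo))
    return np.array(out)
def rep(img,f,s,tag):
    p=np.array(s[0]);r=s[1]
    o=edge(img,f,p,r,[x for x in range(-70,80,5) if not -12<x<14]+[84,88,92,96,100])
    o=o[o[:,2]>8]
    A=np.c_[np.ones(len(o)),o[:,0]];c=np.linalg.lstsq(A,o[:,1],rcond=None)[0]
    print(tag,"n",len(o),"dv at mid %.2f px, slope per100mm %.2f px"%(c[0],c[1]*100),"resid %.2f"%np.std(o[:,1]-A@c))
    return o
if __name__=="__main__":
    f=cc("side")
    rep(cv2.imread("pics/s9.png"),f,([466.5,-115.25,89.25],down(178.84)),"s9 z89")
    rep(cv2.imread("pics/s10.png"),f,([465.62,-251.28,65.14],down(179.07)),"s10 z65")
    st=show();o=rep(f["image"],f,(st["tool_pos"],R.from_quat(st["tool_rot"])),"now")
    c=proj(f,cpts([(0,0,6),(0,0,7),(0,1,6)],np.array(st["tool_pos"]),R.from_quat(st["tool_rot"])));print("px per mm z",c[1]-c[0],"y",c[2]-c[0])
E
python3 tilt.py
```

```text
s9 z89 n 30 dv at mid -0.38 px, slope per100mm 0.28 px resid 0.09
s10 z65 n 30 dv at mid -0.36 px, slope per100mm 0.17 px resid 0.15
t15.50 pos [ 466.46 -265.07   60.4 ] psi 178.76 z [ 6.e-04 -5.e-04 -1.e+00] xz -0.0006 F [-0.6 -1.2  3.8] gap 29.2 q [-0.74  0.24  1.84  0.    1.07 -2.29]
now n 30 dv at mid -1.09 px, slope per100mm -0.61 px resid 0.16
px per mm z [-0.01733833 -0.29327734] y [0.16020125 0.16354618]
```

The strip is tipped about 1.6°, frosted end up, pivoting on the near anvil edge, so it isn't flat. I'll back off and see whether the grip slipped.

>>> {"op": "apply_moves", "data": {
  "moves": [
    {"fingers":0,"tx":0,"ty":0,"tz":-0.008,"wx":0,"wy":0,"wz":0},
    {"fingers":0,"tx":0,"ty":0,"tz":-0.008,"wx":0,"wy":0,"wz":0}
  ]
}}

```text
t: 15.67
tool_pos: [466.5, -264.8, 63.0]
tool_rot: [0.011, 1.0, -0.0, 0.0]
ft_force: [0.5, 0.7, -1.0]
finger_gap: 29.2
```

```bash
python3 settle.py 8; python3 tilt.py | tail -3
```

```text
t15.67 pos [ 466.47 -264.83   62.98] psi 178.74 z [ 8.e-04 -0.e+00 -1.e+00] xz -0.0008 F [ 0.5  0.7 -1. ] gap 29.2 q [-0.74  0.23  1.83  0.    1.08 -2.29]
t16.07 pos [ 466.41 -264.89   63.11] psi 178.75 z [ 6.e-04 -1.e-04 -1.e+00] xz -0.0006 F [ 1.  -0.8 -0.4] gap 29.6 q [-0.74  0.23  1.83  0.    1.08 -2.29]
t16.12 pos [ 466.41 -264.92   63.13] psi 178.75 z [ 6.e-04 -1.e-04 -1.e+00] xz -0.0006 F [ 0.1  0.1 -0.9] gap 29.4 q [-0.74  0.23  1.83  0.    1.08 -2.29]
now n 30 dv at mid -0.34 px, slope per100mm 0.20 px resid 0.18
px per mm z [-0.01742847 -0.29399342] y [0.16031392 0.16325514]
```

Run:
```python
from tilt import *
f=cc("side")
rep(cv2.imread("pics/side0.png"),f,([479.0,93.84,1.17],down(128.17)),"bench")
```

```text
bench n 30 dv at mid -0.77 px, slope per100mm 0.10 px resid 0.07
```

The grip is elastic: the slope is back to its free-held value, so nothing slipped. Flat needs TCP z ≈ 61.1–61.2, so I'll go there without pressing further.

>>> {"op": "apply_moves", "data": {
  "moves": [
    {"fingers":0,"tx":0,"ty":0,"tz":0.006,"wx":0,"wy":0.0003,"wz":0},
    {"fingers":0,"tx":0,"ty":0,"tz":0.004,"wx":0,"wy":0,"wz":0}
  ]
}}

```text
t: 16.33
tool_pos: [466.6, -265.1, 61.2]
tool_rot: [0.011, 1.0, -0.0, 0.0]
ft_force: [-0.5, -0.8, -0.3]
finger_gap: 29.6
```

```bash
python3 settle.py 8; python3 tilt.py | tail -3
```

```text
t16.33 pos [ 466.58 -265.05   61.22] psi 178.75 z [ 5.e-04 -5.e-04 -1.e+00] xz -0.0005 F [-0.5 -0.8 -0.3] gap 29.6 q [-0.74  0.23  1.83 -0.    1.07 -2.29]
t16.73 pos [ 466.59 -265.09   61.35] psi 178.75 z [ 5.e-04 -5.e-04 -1.e+00] xz -0.0006 F [ 0.7 -0.2  0. ] gap 29.1 q [-0.74  0.23  1.83 -0.    1.07 -2.29]
t16.78 pos [ 466.58 -265.09   61.37] psi 178.75 z [ 5.e-04 -6.e-04 -1.e+00] xz -0.0005 F [ 0.1 -0.   1.1] gap 29.3 q [-0.74  0.23  1.83 -0.    1.07 -2.29]
now n 30 dv at mid -0.60 px, slope per100mm -0.03 px resid 0.20
px per mm z [-0.01738498 -0.29349452] y [0.16017909 0.16350923]
```

>>> {"op": "apply_moves", "data": {
  "moves": [
    {"fingers":0,"tx":0,"ty":0,"tz":-0.001,"wx":0,"wy":0,"wz":0}
  ]
}}

```text
t: 16.87
tool_pos: [466.6, -265.1, 61.5]
tool_rot: [0.011, 1.0, -0.0, 0.0]
ft_force: [-0.2, 0.0, -1.1]
finger_gap: 29.4
```

```bash
python3 settle.py 8; python3 tilt.py | tail -3
python3 - <<'E'
from tilt import *
F=[]
for i in range(30):
    f=cc("side");s=env.read_state();F.append(s["ft_force"])
    if i==5: crop(f["image"],205,165,235,190,24,"pics/s14c.png");overlay(f,s,170,140,100,75,7,"pics/os14.png");crop(f["image"],170,140,270,215,7,"pics/s14.png")
print("meanF",np.mean(F,0));show();rep(f["image"],f,(s["tool_pos"],R.from_quat(s["tool_rot"])),"end")
E
```

```text
t16.87 pos [ 466.57 -265.1    61.54] psi 178.74 z [ 5.e-04 -5.e-04 -1.e+00] xz -0.0005 F [-0.2  0.  -1.1] gap 29.4 q [-0.74  0.23  1.83 -0.    1.07 -2.29]
t17.27 pos [ 466.61 -265.07   61.56] psi 178.75 z [ 6.e-04 -5.e-04 -1.e+00] xz -0.0006 F [ 0.5 -0.9 -0.4] gap 29.1 q [-0.74  0.23  1.83 -0.    1.07 -2.29]
t17.32 pos [ 466.59 -265.07   61.55] psi 178.75 z [ 5.e-04 -5.e-04 -1.e+00] xz -0.0005 F [-0.2  0.5 -1. ] gap 29.3 q [-0.74  0.23  1.83 -0.    1.07 -2.29]
now n 30 dv at mid -0.58 px, slope per100mm -0.00 px resid 0.21
px per mm z [-0.0173919  -0.29355128] y [0.16018353 0.1634838 ]
meanF [-0.04136876 -0.04578347 -0.35830986]
t18.82 pos [ 466.6  -265.07   61.57] psi 178.75 z [ 6.e-04 -5.e-04 -1.e+00] xz -0.0006 F [ 0.1  0.6 -0.5] gap 29.5 q [-0.74  0.23  1.83 -0.    1.07 -2.29]
end n 30 dv at mid -0.57 px, slope per100mm -0.03 px resid 0.21
```

View pics/s14c.png

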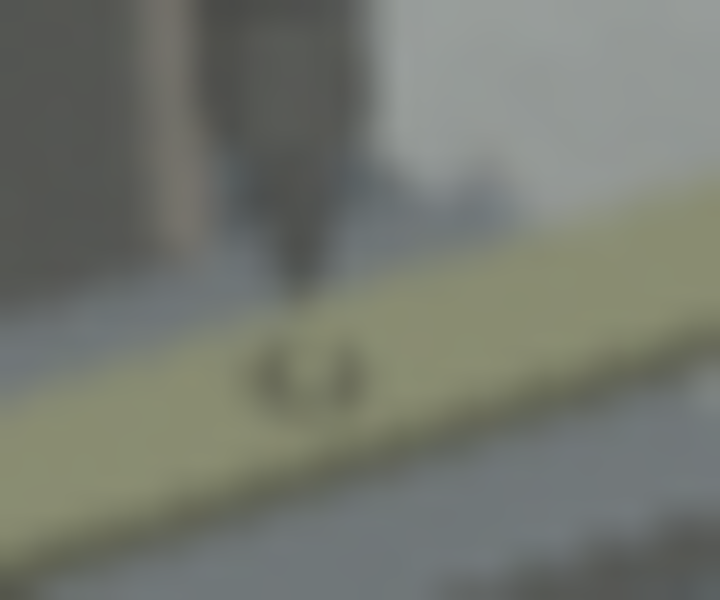

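View pics/s14.png

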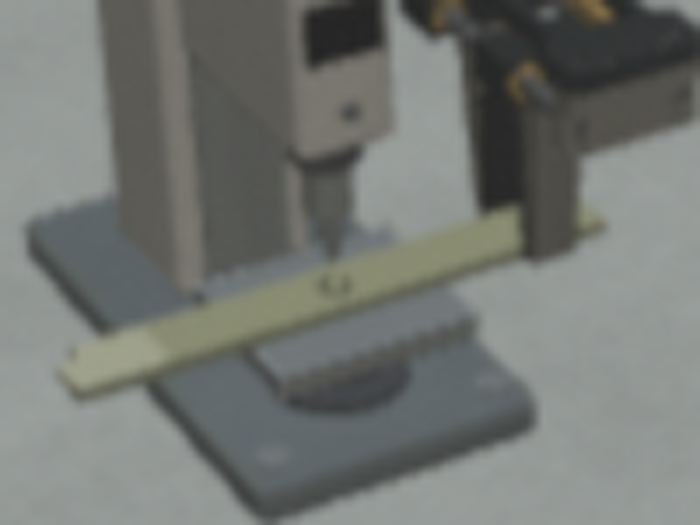

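The strip is flat and still: slope ≈0, light contact, 1.9 s of hold. To cross-check the ring's centring toward the column, I'll measure coupon edges against anvil edges.

Run:
```python
from corrcam import *
from ovt import tp,box
f=cc("side");s=show()
im=f["image"];x0,y0,S=192,170,16
c=cv2.resize(im[y0:y0+32,x0:x0+49],None,fx=S,fy=S,interpolation=cv2.INTER_CUBIC)
cv2.imwrite("pics/z15a.png",c)
X=(555.5,-266.7,-91.26)
for L in(box(-40,40,-45,45,60),box(-15,15,-120,120,60),box(-15,15,-120,120,66)):
    uv=((proj(f,tp(L,X))-[x0,y0]+.5)*S).astype(np.int32);cv2.polylines(c,[uv.reshape(-1,1,2)],True,(0,0,255),1)
uv=((proj(f,tp([(0,0,66),(0,0,78)],X))-[x0,y0]+.5)*S).astype(np.int32)
for u in uv: cv2.circle(c,tuple(int(a) for a in u),3,(255,0,0),-1)
cv2.imwrite("pics/z15b.png",c)
```

```text
t18.87 pos [ 466.59 -265.1    61.55] psi 178.75 z [ 5.e-04 -5.e-04 -1.e+00] xz -0.0005 F [ 0.7 -0.2 -1. ] gap 29.4 q [-0.74  0.23  1.83 -0.    1.07 -2.29]
```

View pics/z15a.png

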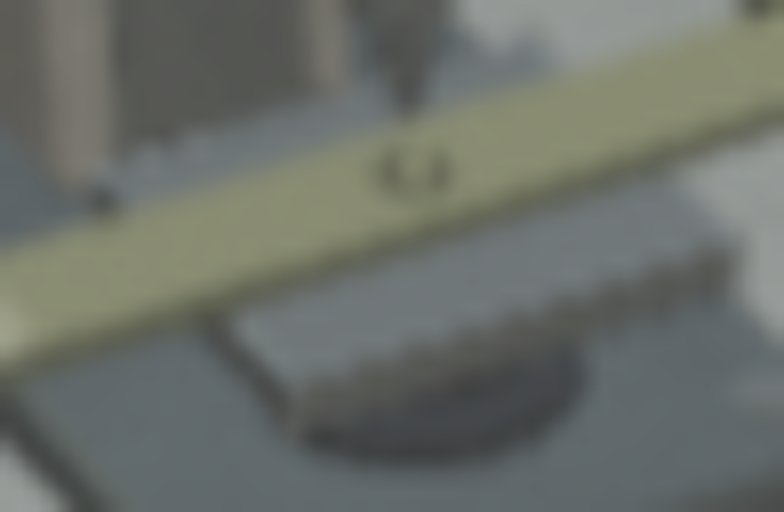

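View pics/z15b.png

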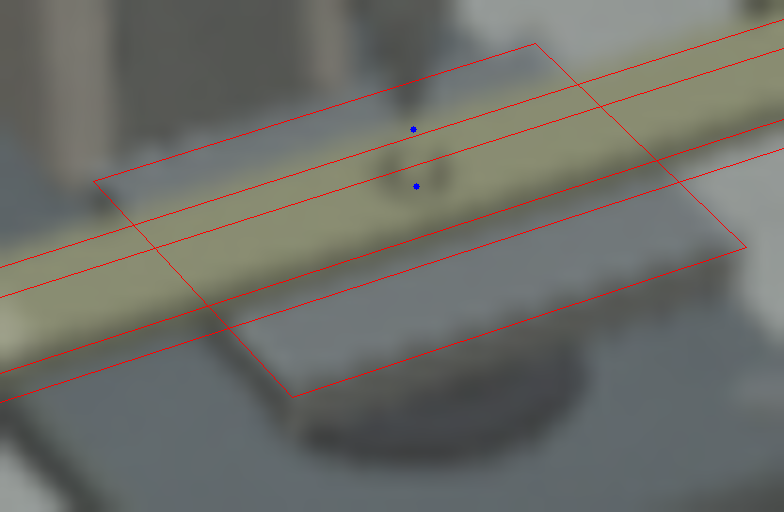

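Run:
```python
from corrcam import *
from ovt import tp,box
f=cc("top");s=show()
im=f["image"];x0,y0,S=310,155,11
cv2.imwrite("pics/t16.png",im)
c=cv2.resize(im[y0:y0+50,x0:x0+65],None,fx=S,fy=S,interpolation=cv2.INTER_CUBIC)
cv2.imwrite("pics/z16a.png",c)
X=(555.5,-266.7,-91.26)
for L in(box(-40,40,-45,45,60),box(-15,15,-120,120,66),box(-55,185,-65,65,22),box(-23,85,-22,22,220)):
    uv=((proj(f,tp(L,X))-[x0,y0]+.5)*S).astype(np.int32);cv2.polylines(c,[uv.reshape(-1,1,2)],True,(0,0,255),1)
cv2.imwrite("pics/z16b.png",c)
```

```text
t18.92 pos [ 466.6  -265.07   61.57] psi 178.75 z [ 5.e-04 -5.e-04 -1.e+00] xz -0.0005 F [-0.   0.8  0.1] gap 29.5 q [-0.74  0.23  1.83 -0.    1.07 -2.29]
```

View pics/z16a.png

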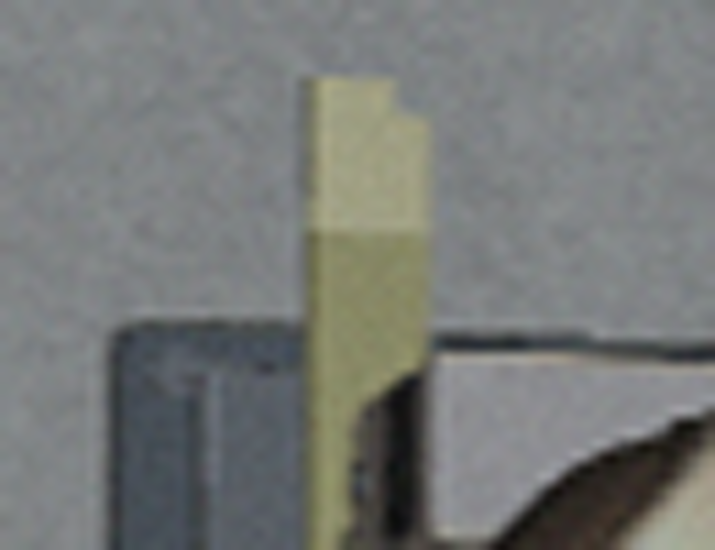

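View pics/z16b.png

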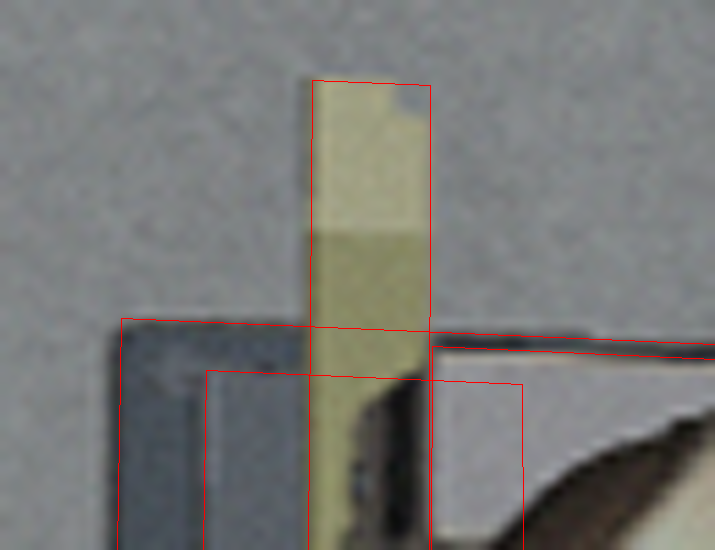

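The top view confirms the placement: coupon edges at 314 and 430 against 311 and 430 ideal, and the end within 0.5 mm. Averaging both views, the ring may be about 1 mm too far toward the column. I'll nudge it and hold again.

>>> {"op": "apply_moves", "data": {
  "moves": [
    {"fingers":0,"tx":0,"ty":0.005,"tz":0,"wx":0,"wy":0,"wz":0}
  ]
}}

```text
t: 19.0
tool_pos: [466.6, -264.3, 61.6]
tool_rot: [0.011, 1.0, -0.0, 0.0]
ft_force: [-0.2, -0.3, -0.2]
finger_gap: 29.1
```

```bash
python3 settle.py 6
python3 - <<'E'
from tilt import *
F=[]
for i in range(34):
    f=cc("side");s=env.read_state();F.append(s["ft_force"])
    if i in(1,33): show();rep(f["image"],f,(s["tool_pos"],R.from_quat(s["tool_rot"])),"hold")
print("meanF",np.mean(F,0))
plan([466.6,-110,95],178.74,8)
E
```

```text
t19.00 pos [ 466.65 -264.25   61.61] psi 178.74 z [ 6.e-04 -8.e-04 -1.e+00] xz -0.0007 F [-0.2 -0.3 -0.2] gap 29.1 q [-0.74  0.23  1.84 -0.    1.07 -2.29]
t19.30 pos [ 466.62 -264.08   61.56] psi 178.75 z [ 6.e-04 -5.e-04 -1.e+00] xz -0.0006 F [-0.1  0.3  1.2] gap 29.3 q [-0.74  0.23  1.84 -0.    1.07 -2.29]
t19.40 pos [ 466.59 -264.08   61.55] psi 178.75 z [ 5.e-04 -5.e-04 -1.e+00] xz -0.0005 F [-0.1 -0.5 -1.3] gap 29.2 q [-0.74  0.23  1.84 -0.    1.07 -2.29]
hold n 30 dv at mid -0.59 px, slope per100mm -0.06 px resid 0.20
t21.00 pos [ 466.62 -264.07   61.54] psi 178.75 z [ 5.e-04 -5.e-04 -1.e+00] xz -0.0005 F [-0.4  0.3 -0.4] gap 29.4 q [-0.74  0.23  1.84 -0.    1.07 -2.29]
hold n 30 dv at mid -0.59 px, slope per100mm -0.06 px resid 0.18
meanF [-0.05826486 -0.03393223 -0.5486926 ]
min rows 3.78, n 8
1 t [ 0.002  0.096 -0.021] w [-0.  0.  0.]
2 t [ 0.002  0.096 -0.021] w [-0.  0.  0.]
3 t [ 0.002  0.096 -0.021] w [-0.  0.  0.]
4 t [ 0.002  0.096 -0.021] w [-0.  0.  0.]
5 t [ 0.002  0.096 -0.021] w [-0.  0.  0.]
6 t [ 0.002  0.096 -0.021] w [-0.  0.  0.]
7 t [ 0.002  0.096 -0.021] w [-0.  0.  0.]
8 t [ 0.002  0.096 -0.021] w [-0.  0.  0.]
```

Held still for 1.9 s, flat within about 0.3°. Drawing it out: up 3–4 mm, then straight out toward +y.

>>> {"op": "apply_moves", "data": {
  "moves": [
    {"fingers":0,"tx":0,"ty":0,"tz":-0.009,"wx":0,"wy":0,"wz":0},
    {"fingers":0,"tx":0,"ty":0.015,"tz":-0.009,"wx":0,"wy":0,"wz":0},
    {"fingers":0,"tx":0,"ty":0.035,"tz":0,"wx":0,"wy":0,"wz":0},
    {"fingers":0,"tx":0,"ty":0.05,"tz":0,"wx":0,"wy":0,"wz":0},
    {"fingers":0,"tx":0,"ty":0.06,"tz":0,"wx":0,"wy":0,"wz":0},
    {"fingers":0,"tx":0,"ty":0.06,"tz":0,"wx":0,"wy":0,"wz":0}
  ]
}}

```text
t: 21.5
tool_pos: [467.3, -217.9, 65.4]
tool_rot: [0.012, 1.0, -0.0, 0.0]
ft_force: [-0.9, 0.4, -0.5]
finger_gap: 29.5
```

```bash
python3 plan.py 466.6 -110 95 178.74 6
```

```text
t21.50 pos [ 467.28 -217.9    65.45] psi 178.60 z [ 2.e-04 -5.e-04 -1.e+00] xz -0.0003 F [-0.9  0.4 -0.5] gap 29.5 q [-0.67  0.18  1.89 -0.    1.07 -2.22]
min rows 2.68, n 6
1 t [ 0.003  0.09  -0.025] w [-0.      0.     -0.0003]
2 t [ 0.003  0.09  -0.025] w [-0.      0.     -0.0003]
3 t [ 0.003  0.09  -0.025] w [-0.      0.     -0.0003]
4 t [ 0.003  0.09  -0.025] w [-0.      0.     -0.0003]
5 t [ 0.003  0.09  -0.025] w [-0.      0.     -0.0003]
6 t [ 0.003  0.09  -0.025] w [-0.      0.     -0.0003]
```

>>> {"op": "apply_moves", "data": {
  "moves": [
    {"fingers":0,"tx":0,"ty":0.07,"tz":0,"wx":0,"wy":0,"wz":0},
    {"fingers":0,"tx":0,"ty":0.09,"tz":-0.01,"wx":0,"wy":0,"wz":0},
    {"fingers":0,"tx":0,"ty":0.09,"tz":-0.02,"wx":0,"wy":0,"wz":0},
    {"fingers":0,"tx":0,"ty":0.09,"tz":-0.04,"wx":0,"wy":0,"wz":0},
    {"fingers":0,"tx":0,"ty":0.09,"tz":-0.05,"wx":0,"wy":0,"wz":0},
    {"fingers":0,"tx":0,"ty":0.08,"tz":-0.05,"wx":0,"wy":0,"wz":0}
  ]
}}

```text
t: 22.0
tool_pos: [465.9, -102.5, 97.3]
tool_rot: [0.011, 1.0, 0.002, -0.003]
ft_force: [0.6, 0.8, -1.3]
finger_gap: 29.3
```

```bash
python3 plan.py 394.4 135 129 225 14
```

```text
t22.00 pos [ 465.94 -102.54   97.34] psi 178.72 z [-0.0062  0.0043 -1.    ] xz 0.0063 F [ 0.6  0.8 -1.3] gap 29.3 q [-0.47  0.04  1.97  0.    1.14 -2.02]
min rows 6.46, n 14
1 t [ 0.028  0.084 -0.011] w [ 0.0003 -0.0002 -0.0367]
2 t [ 0.023  0.086 -0.011] w [ 0.0003 -0.0002 -0.0367]
3 t [ 0.018  0.087 -0.011] w [ 0.0003 -0.0002 -0.0367]
4 t [ 0.013  0.088 -0.011] w [ 0.0003 -0.0002 -0.0367]
5 t [ 0.007  0.088 -0.011] w [ 0.0003 -0.0002 -0.0367]
6 t [ 0.002  0.089 -0.011] w [ 0.0003 -0.0002 -0.0367]
7 t [-0.003  0.089 -0.011] w [ 0.0003 -0.0002 -0.0367]
8 t [-0.008  0.088 -0.011] w [ 0.0003 -0.0002 -0.0367]
9 t [-0.013  0.088 -0.011] w [ 0.0003 -0.0002 -0.0367]
10 t [-0.018  0.087 -0.011] w [ 0.0003 -0.0002 -0.0367]
11 t [-0.023  0.086 -0.011] w [ 0.0003 -0.0002 -0.0367]
12 t [-0.028  0.084 -0.011] w [ 0.0003 -0.0002 -0.0367]
13 t [-0.033  0.082 -0.011] w [ 0.0003 -0.0002 -0.0367]
14 t [-0.037  0.08  -0.011] w [ 0.0003 -0.0002 -0.0367]
```

>>> {"op": "apply_moves", "data": {
  "moves": [
    {"fingers":0,"tx":0.028,"ty":0.085,"tz":-0.012,"wx":0.0005,"wy":-0.0005,"wz":-0.036},
    {"fingers":0,"tx":0.023,"ty":0.085,"tz":-0.012,"wx":0.0005,"wy":-0.0005,"wz":-0.036},
    {"fingers":0,"tx":0.018,"ty":0.085,"tz":-0.012,"wx":0.0005,"wy":-0.0005,"wz":-0.036},
    {"fingers":0,"tx":0.013,"ty":0.085,"tz":-0.012,"wx":0.0005,"wy":0,"wz":-0.036},
    {"fingers":0,"tx":0.007,"ty":0.085,"tz":-0.012,"wx":0.0005,"wy":0,"wz":-0.036},
    {"fingers":0,"tx":0.002,"ty":0.08,"tz":-0.012,"wx":0,"wy":0,"wz":-0.036},
    {"fingers":0,"tx":-0.003,"ty":0.075,"tz":-0.012,"wx":0,"wy":0,"wz":-0.036},
    {"fingers":0,"tx":-0.008,"ty":0.07,"tz":-0.012,"wx":0,"wy":0,"wz":-0.036}
  ]
}}

```text
t: 22.67
tool_pos: [421.7, 40.5, 118.6]
tool_rot: [-0.227, 0.974, 0.001, -0.0]
ft_force: [-0.7, -0.0, -0.0]
finger_gap: 29.5
```

```bash
python3 plan.py 394.4 135 129 225 8
```

```text
t22.67 pos [421.71  40.54 118.56] psi -153.73 z [-9.0e-04  1.2e-03 -1.0e+00] xz 0.0003 F [-0.7 -0.  -0. ] gap 29.5 q [-0.19 -0.15  2.1   0.    1.19 -2.22]
min rows 2.62, n 8
1 t [-0.011  0.061 -0.006] w [ 0.0001 -0.     -0.026 ]
2 t [-0.013  0.06  -0.006] w [ 0.0001 -0.     -0.026 ]
3 t [-0.016  0.059 -0.006] w [ 0.0001 -0.     -0.026 ]
4 t [-0.018  0.059 -0.006] w [ 0.0001 -0.     -0.026 ]
5 t [-0.021  0.058 -0.006] w [ 0.0001 -0.     -0.026 ]
6 t [-0.023  0.057 -0.006] w [ 0.0001 -0.     -0.026 ]
7 t [-0.025  0.056 -0.007] w [ 0.0001 -0.     -0.026 ]
8 t [-0.027  0.055 -0.007] w [ 0.0001 -0.     -0.026 ]
```

>>> {"op": "apply_moves", "data": {
  "moves": [
    {"fingers":0,"tx":-0.011,"ty":0.065,"tz":-0.007,"wx":0,"wy":0,"wz":-0.028},
    {"fingers":0,"tx":-0.013,"ty":0.065,"tz":-0.007,"wx":0,"wy":0,"wz":-0.028},
    {"fingers":0,"tx":-0.016,"ty":0.065,"tz":-0.007,"wx":0,"wy":0,"wz":-0.028},
    {"fingers":0,"tx":-0.018,"ty":0.06,"tz":-0.007,"wx":0,"wy":0,"wz":-0.028},
    {"fingers":0,"tx":-0.021,"ty":0.058,"tz":-0.007,"wx":0,"wy":0,"wz":-0.026},
    {"fingers":0,"tx":-0.023,"ty":0.055,"tz":-0.006,"wx":0,"wy":0,"wz":-0.024},
    {"fingers":0,"tx":-0.023,"ty":0.045,"tz":-0.006,"wx":0,"wy":0,"wz":-0.02},
    {"fingers":0,"tx":-0.02,"ty":0.03,"tz":-0.005,"wx":0,"wy":0,"wz":-0.012}
  ]
}}

```text
t: 23.33
tool_pos: [384.9, 144.4, 128.1]
tool_rot: [-0.385, 0.923, 0.002, -0.001]
ft_force: [0.2, 0.8, -0.4]
finger_gap: 29.4
```

```bash
python3 settle.py 10; python3 plan.py 394.4 135 129 225 2
python3 - <<'E'
from corrcam import *
s=show();f=cc("side");cv2.imwrite("pics/s17.png",f["image"]);overlay(f,s,270,140,150,110,5,"pics/os17.png")
f=cc("top");cv2.imwrite("pics/t17.png",f["image"]);overlay(f,s,70,150,120,90,6,"pics/ot17.png")
E
```

```text
t23.33 pos [384.94 144.43 128.13] psi -134.74 z [-0.0028  0.003  -1.    ] xz -0.0002 F [ 0.2  0.8 -0.4] gap 29.4 q [ 0.06 -0.2   2.13  0.    1.22 -2.3 ]
t23.83 pos [386.44 142.41 128.26] psi -134.97 z [-0.0024  0.0026 -1.    ] xz -0.0001 F [ 0.1  1.1 -0.5] gap 29.5 q [ 0.06 -0.2   2.12  0.    1.22 -2.3 ]
t23.83 pos [386.44 142.41 128.26] psi -134.97 z [-0.0024  0.0026 -1.    ] xz -0.0001 F [ 0.1  1.1 -0.5] gap 29.5 q [ 0.06 -0.2   2.12  0.    1.22 -2.3 ]
min rows 0.26, n 2
1 t [-0.001 -0.027 -0.002] w [0.0011 0.     0.0001]
2 t [-0.001 -0.027 -0.002] w [0.0011 0.     0.0001]
t23.83 pos [386.44 142.41 128.26] psi -134.97 z [-0.0024  0.0026 -1.    ] xz -0.0001 F [ 0.1  1.1 -0.5] gap 29.5 q [ 0.06 -0.2   2.12  0.    1.22 -2.3 ]
```

View pics/os17.png

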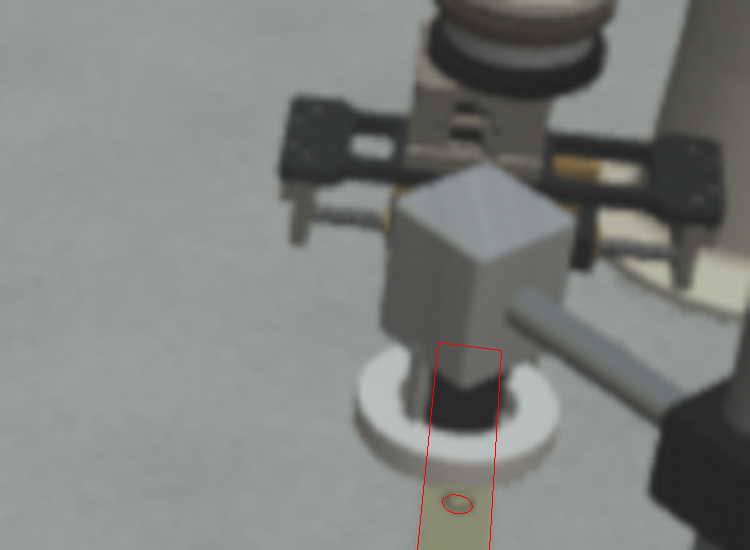

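View pics/ot17.png

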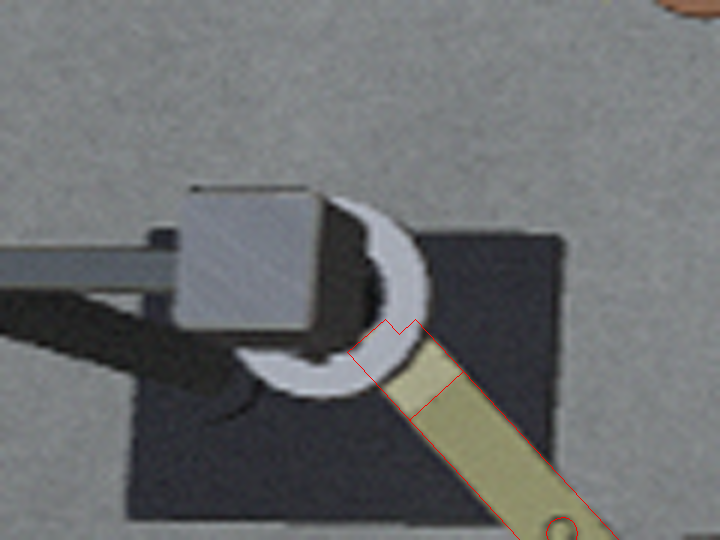

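Run:
```python
from corrcam import *
L=np.array([528.5,269.1])
for n,pic,(x0,y0,w,h,S) in(("top","t17",(85,170,65,50,11)),("side","s17",(330,195,60,50,12))):
    f=cc(n);im=cv2.imread(f"pics/{pic}.png")
    c=cv2.resize(im[y0:y0+h,x0:x0+w],None,fx=S,fy=S,interpolation=cv2.INTER_CUBIC)
    for z,col in((250,(0,0,255)),(262,(255,0,0))):
        a=np.linspace(0,2*np.pi,60);P=np.c_[L[0]+38*np.cos(a),L[1]+38*np.sin(a),np.full(60,z)]
        uv=((proj(f,P)-[x0,y0]+.5)*S).astype(np.int32);cv2.polylines(c,[uv.reshape(-1,1,2)],True,col,1)
    cv2.imwrite(f"pics/ring_{n}.png",c)
    if n=="top": print(unproj(f,[124.0,199.0],250),unproj(f,[124.0,199.0],262))
f=cal("side");crop(f["image"],300,200,120,60,1,"pics/x.png") if 0 else None
im=cv2.imread("pics/s17.png");crop(im,310,190,410,290,6,"pics/s17c.png")
```

```text
[[530.87445418 274.1178211  250.        ]] [[529.13245817 270.23575615 262.        ]]
```

View pics/ring_top.png

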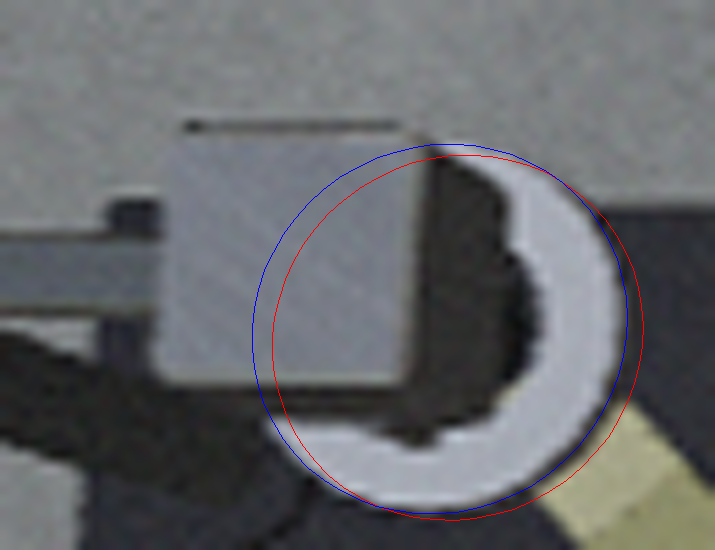

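View pics/ring_side.png

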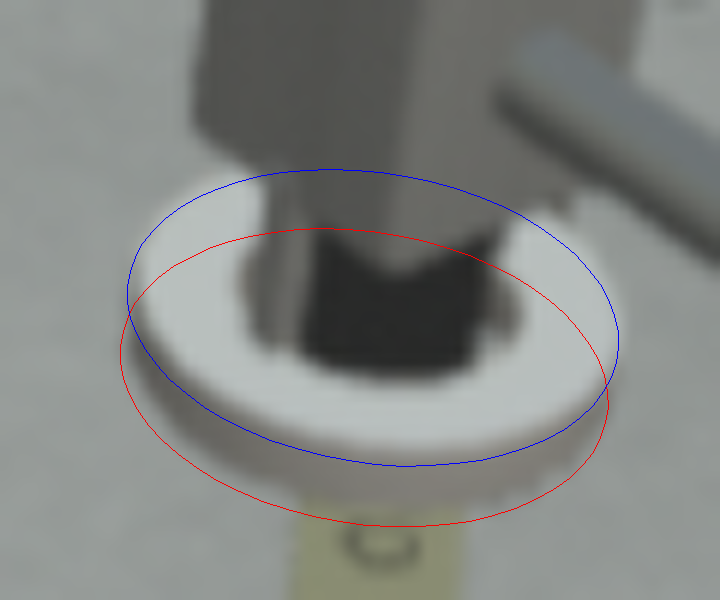

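View pics/s17c.png

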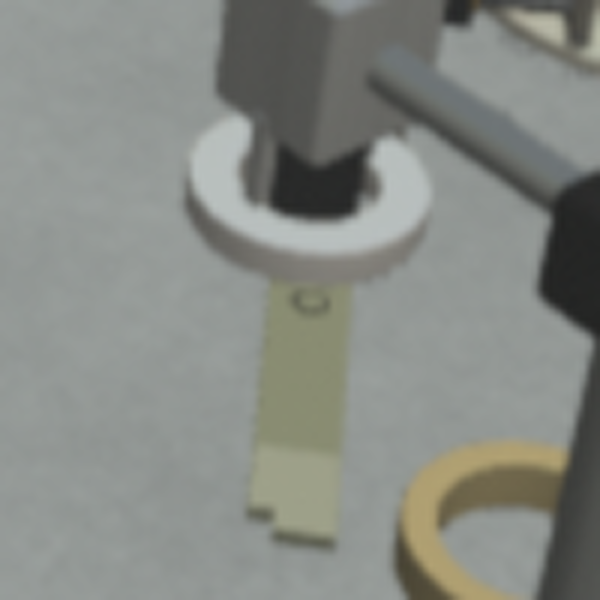

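The label is visible through the gap, level, with the notch at the far end at (260,515). The ring light overlays agree with the lens near (528.5,269) within about 3 mm. Final shift to focus.

>>> {"op": "apply_moves", "data": {
  "moves": [
    {"fingers":0,"tx":-0.001,"ty":-0.02,"tz":-0.003,"wx":0.001,"wy":0.001,"wz":0},
    {"fingers":0,"tx":-0.001,"ty":-0.025,"tz":-0.002,"wx":0.001,"wy":0,"wz":0},
    {"fingers":0,"tx":0,"ty":-0.01,"tz":0,"wx":0,"wy":0,"wz":0}
  ]
}}

```text
t: 24.33
tool_pos: [394.9, 134.7, 129.3]
tool_rot: [-0.384, 0.924, -0.0, -0.001]
ft_force: [0.1, -0.2, -1.1]
finger_gap: 29.0
```

```bash
python3 settle.py 10; python3 plan.py 394.4 135 129.2 225 1
python3 - <<'E'
from corrcam import *
s=show();p=np.array(s["tool_pos"]);r=R.from_quat(s["tool_rot"]);print("label",cpts([(100,0,3)],p,r))
f=cc("side");cv2.imwrite("pics/s18.png",f["image"]);overlay(f,s,310,190,100,100,6,"pics/os18.png")
print("focus px side",proj(f,[[528.5,269.1,130]]))
f=cc("top");cv2.imwrite("pics/t18.png",f["image"]);overlay(f,s,70,160,140,80,5,"pics/ot18.png")
E
```

```text
t24.33 pos [394.93 134.71 129.34] psi -134.90 z [-0.0011 -0.001  -1.    ] xz 0.0015 F [ 0.1 -0.2 -1.1] gap 29.0 q [ 0.04 -0.18  2.11 -0.    1.22 -2.32]
t24.83 pos [394.23 135.2  129.15] psi -134.88 z [-1.7e-03 -8.0e-04 -1.0e+00] xz 0.0017 F [-0.2  0.2  0.1] gap 29.5 q [ 0.04 -0.18  2.11 -0.    1.22 -2.32]
t24.83 pos [394.23 135.2  129.15] psi -134.88 z [-1.7e-03 -8.0e-04 -1.0e+00] xz 0.0017 F [-0.2  0.2  0.1] gap 29.5 q [ 0.04 -0.18  2.11 -0.    1.22 -2.32]
min rows 0.02, n 1
1 t [ 0.    -0.001 -0.   ] w [ 0.0004 -0.0011  0.0013]
t24.83 pos [394.23 135.2  129.15] psi -134.88 z [-1.7e-03 -8.0e-04 -1.0e+00] xz 0.0017 F [-0.2  0.2  0.1] gap 29.5 q [ 0.04 -0.18  2.11 -0.    1.22 -2.32]
label [[528.02840614 269.53872394 130.645068  ]]
focus px side [[352.92270654 271.83042388]]
```

View pics/os18.png

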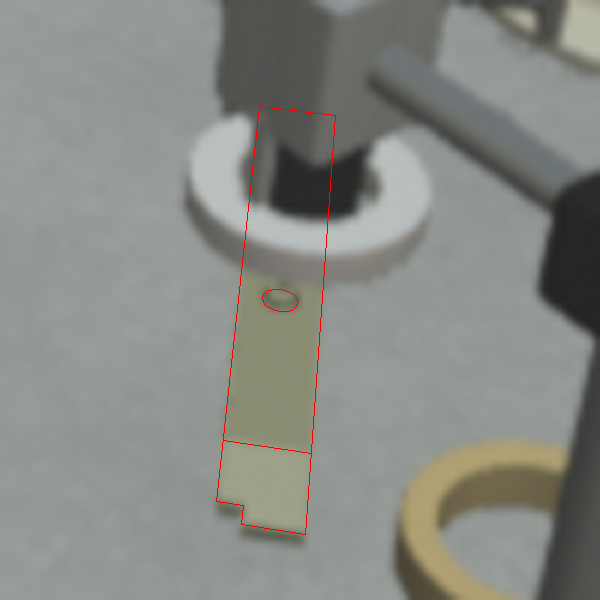

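View pics/ot18.png

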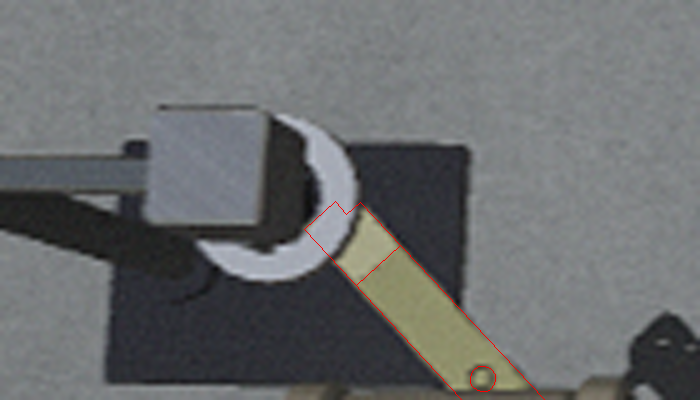

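The overlay matches: label at about (528.0,269.5,~130), level within 0.3°. I'll check the bystanders against the first pictures and hand in.

Run:
```python
from corrcam import *
a=cv2.imread("pics/top0.png").astype(int);b=cv2.imread("pics/t18.png").astype(int)
d=np.abs(a-b).max(2)
for n,(x0,y0,x1,y1) in dict(duct=(165,110,212,160),offcut=(218,120,278,145),tin=(284,112,328,158),tape=(125,245,172,292)).items(): print(n,d[y0:y1,x0:x1].max(),d[y0:y1,x0:x1].mean().round(2))
for i in range(8): env.grab_frame("top")
show(); print(env.hand_in()); show()
```

```text
duct 18 4.25
offcut 13 4.06
tin 15 4.09
tape 140 49.02
t25.33 pos [394.29 135.13 129.15] psi -134.89 z [-1.7e-03 -8.0e-04 -1.0e+00] xz 0.0017 F [-1.1 -0.1 -0.3] gap 29.5 q [ 0.04 -0.18  2.11 -0.    1.22 -2.32]
the job is handed in; nothing more can be done
None
the job is handed in; nothing more can be done
```

```bash
python3 -c "
import cv2,numpy as np
a=cv2.imread('pics/side0.png').astype(int);b=cv2.imread('pics/s18.png').astype(int)
d=np.abs(a-b).max(2)[260:305,370:428];print(d.max(),d.mean())"
```

```text
5 2.517624521072797
```

The job is done and handed in at about 25 s of the 61 s. No verdict is reported, so what follows is my own checks.

**Grip:** I held the coupon by its plain end, 90 mm from the ring and about 190 mm from the label, for the whole job.

**Tester, first press:** pressing a little harder tipped the strip about 1.6°, with the frosted end up over the anvil's near edge. The picture check showed it. I backed off, and the tilt went away, so the grip had not slipped.

**Tester, hold that counts:** I lowered it again with light contact. It then lay flat to within about 0.3° and stayed still for about 1.9 s. I moved it 1 mm away from the column and held it still for another 1.9 s.

**Ring under the point:** the top view put the ring within about 0.5 mm of the point before that move. The side view was less settled: about 2 mm off judged against the point, and up to about 4 mm judged against the anvil edges. I did not measure it again after the 1 mm move.

**Label camera:** at the end the label is at about (528.0, 269.5, 130) mm, against an estimated focus of (528.5, 269.1, 130). It is label up and level to about 0.3°, clear of the stand and tester. The lens position is only good to about 3 mm, because the two cameras disagreed by that much on the ring light.

**Other things on the bench:** the duct, offcut and tin are unchanged in the top view. The arm hid the tape there, but the side view shows it unchanged.

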